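Top out the roller pyramid

ROBOT

A 6-joint arm with a two-finger parallel gripper is mounted at the origin on the work surface; the furniture and walls round the work are solid. World frame = base frame: x ahead of the robot, y to its left, z up, the work surface at z = 0. Lengths are in m, angles in rad, forces in N, time in s.
With the tool pointing down it reaches from about 0.25 to 0.775 m from the base axis. Payload 4 kg.
Tool frame: the origin (TCP) lies midway between the tips of the shut fingers; the grasp point (between the pads) lies 19 mm behind it (robot.tcp_to_grasp is the distance from the TCP to the grasp point, in m); x points along the fingers, y is the direction in which the jaws open and shut, and the axes are right-handed (so a half turn about x gives the same grasp; the last joint's range is limited). The gripper opens to 94 mm and grips with 3 to 60 N. Pads are 16 mm wide; open, the fingers measure 119 mm over their backs; the gripper's body (75 mm by 177 mm) begins 78 mm behind the grasp point.
Start: joints at [1.194, 0.087, 1.371, -0, 1.684, -0.103], TCP at [0.149, 0.53, 0.206] pointing down, gripper open.
Joint ranges: [-3.1, 3.1], [-0.76, 2.03], [0.27, 2.55], [-1.08, 4.22], [0.17, 2.65], [-2.57, 2.57]. Speed limits (rad/s): [2.79, 2.79, 3.14, 3.14, 3.14, 3.14].

INTERFACE

Orientations are given as [roll, pitch, yaw] about the fixed x, y, z axes, in that order (R = Rz(yaw) Ry(pitch) Rx(roll)).
In Python, from bench import robot gives the robot as it stands.
- The arm moves only by the tool send_rows, never from a script. Its argument "increments" is a list of rows, each a list of 5 numbers: the opening, from -1 (shut) to 1 (fully open), so that 0 is half open, then the shift along the tool's x, y, z in m, then the turn about the tool's x in rad. In form: [[hand, tx, ty, tz, roll], ...]. A call has 1 to 5 rows; each row is the pose to reach, as a shift and turn from the pose commanded when the call began, along the tool's axes at that moment; what a row does not reach only later rows make up. A row lasts 1/12 s, in which the tool goes at most 41.7 mm and 7.16 degrees, less where a joint would pass 70% of its speed; a pose out of reach is approached as far as the arm can. A call with a gripper value outside its range is refused whole. The fingers move at their own pace and stop on an object; the grip force is fixed at half the most. Time passes only in rows, so rows that repeat a pose let the fingers close. It gives the time, the measured TCP pose, the force and the opening at its end, in the units of the state.
- robot.get_obs(): the state, without advancing time (a new reading comes with each control period).
- robot.snapshot(name): name is "scene" or "top" or "wrist"; returns a dict with "image" (420x560x3 uint8, red, green, blue), "intrinsics" (3x3 intrinsics, pixels), "world_from_camera" (4x4, takes a point from camera to world coordinates). Camera axes: x right, y down, z forward; pixel columns grow to the right and rows downward; lengths in m; the calibration is good to about 2 mm. A picture is of the moment at which its call begins. There is no depth.
- robot.close_job(): hands the job in, once; it reports no verdict.
The state is a dict: "time": time; "joint_positions": joint angles; "qvel": joint speeds; "joint_torque": joint torques, N m; "tool_pos": TCP position; "ee_rot": TCP orientation; "wrist_force": force on the tool from outside, world axes, zero at the start; "wrist_torque": the same for the moment, N m; "width": finger opening in m.
Only numpy, scipy, OpenCV 4.12 (cv2) and the standard library are available. Lean on these libraries where they do the work, as an engineer would, in place of code of your own. Each camera call takes 0.05 s, during which the arm holds its last target.

TASK

Finish the pyramid of spare rollers on the blue rack: take the yellow roller from the sloped grey stand and saddle it in the empty gap of the second row, beside the black one already there, and only then saddle the blue roller on top between those two. Lower each roller gently into place rather than dropping it, lay it parallel to the others with its ends level with theirs to within a centimetre, let go, and leave the black rollers in their places and the pine block and the small carton where they stand.

Things in the scene. Friction and masses are not known exactly. Their poses are not given: they have to be found in the camera images.
- rack: fixed blue rack with six steel rods and 30 mm high end plates, 84 x 176 x 30 mm. Origin: centre of its underside, on the table; x along the rollers' axes, y across the row, z up. Bottom row: three black rollers, centres at y = -52, 0, 52, z = 42 mm. Second row: y = -26 (filled) and +26 (empty), z = 85 mm. Top: y = 0, z = 128 mm. All are centred at x = 0, ends at x = -30 and 30 mm
- gap (a point): where the yellow roller's centre lies when seated in the empty gap of the second row (rack frame 0, 26, 85 mm). The black neighbour is only 2 mm away, with no room for a finger between: hold a roller by its two flat ends. The space beyond the rollers' ends is free; the row below reaches up to 17.7 mm below this centre
- apex (a point): where the blue roller's centre lies when seated on top (rack frame 0, 0, 128 mm); the row below reaches up to 17.7 mm below this centre
- stand: fixed grey stand 98 x 128 x 50 mm, two sloping lanes 68 mm apart, a roller in each, its axis rising 30 degrees towards the stand's +x side (away from the robot). Origin on the table, 60 mm below the middle between the rollers' centres; y across the lanes. At each lane's low end a stop covers the lowest 7 mm of the end face; else both ends are free: grasp them with the tool square to the axis (tilted 30 degrees)
- roller_yellow: drum roller with two yellow tyre bands and aluminium hub, 50 mm diameter, 60 mm long, flat ends, about 0.2 kg, loose. Origin at its centre, its x axis along the roller's axis. Starts in either lane of the stand.
- roller_blue: drum roller with two blue tyre bands and aluminium hub, 50 mm diameter, 60 mm long, flat ends, about 0.2 kg, loose. Origin at its centre, its x axis along the roller's axis. Starts in the other lane of the stand.
- row_left: drum roller with two black tyre bands and aluminium hub, 50 mm diameter, 60 mm long, flat ends, about 0.2 kg, loose. Origin at its centre, its x axis along the roller's axis. Bottom row, rack y = +52 mm; stays.
- row_mid: drum roller with two black tyre bands and aluminium hub, 50 mm diameter, 60 mm long, flat ends, about 0.2 kg, loose. Origin at its centre, its x axis along the roller's axis. Bottom row, rack y = 0; stays.
- row_right: drum roller with two black tyre bands and aluminium hub, 50 mm diameter, 60 mm long, flat ends, about 0.2 kg, loose. Origin at its centre, its x axis along the roller's axis. Bottom row, rack y = -52 mm; stays.
- second_right: drum roller with two black tyre bands and aluminium hub, 50 mm diameter, 60 mm long, flat ends, about 0.2 kg, loose. Origin at its centre, its x axis along the roller's axis. Second row, rack y = -26 mm; stays.
- block: pine block lying beside the rack on the robot's right, 45 x 110 x 40 mm, loose; origin at the centre of its underside. Leave alone.
- small_box: small brown carton behind the stand, 72 x 104 x 52 mm, loose; origin at the centre of its underside. Leave alone.
Not all that is in view belongs to the job. Leave any green or red look-alike of the second_right alone.

How it is judged:
By the outcome, as a careful person would: the job done as asked, in the order asked, and still so for the second after the job is handed in, with the robot touching nothing.
It also fails if it takes over 56 s, if anything falls off the work surface, if the arm or the gripper's body presses on something with over 40 N, if the wrist force passes 120 N, or if a joint passes its speed limit or range.

## Working session

There is one attempt and no reset: what is moved stays moved. The work goes in short steps, Python scripts to look and compute and a tool call to move; the robot and the scene stay as the last step left them, time stands still between calls to the robot, and variables do not carry over. Pictures are saved under pics/ and viewed, and the job is handed in when it is done.

Besides the shell and the picture viewer there is one more tool, called after "Emit:" as name([rows], argument=value, ...), one row to a line, values as JSON. send_rows: Moves the arm, as the interface text tells. Its arguments: {"type":"object","properties":{"increments":{"type":"array"}},"required":["increments"]}

```bash
ls; mkdir -p pics; python3 - <<'E'
from bench import robot
import cv2
print(robot.get_obs(), robot.tcp_to_grasp)
for n in ["scene","top","wrist"]:
    s=robot.snapshot(n); cv2.imwrite(f"pics/{n}0.png",s["image"][:,:,::-1]); print(n,s["intrinsics"].round(1).tolist(),s["world_from_camera"].round(4).tolist())
E
```

```text
pics
{'time': 0.0, 'joint_positions': array([ 1.19389845e+00,  8.79383482e-02,  1.37223043e+00,  2.03391680e-05,
        1.68357180e+00, -1.03110031e-01]), 'qvel': array([ 0.00116713,  0.00058976, -0.00099369, -0.00045054, -0.00043803,
       -0.00124884]), 'joint_torque': array([ 2.43498653e-04, -3.40166652e+01, -3.02431262e+01,  7.18586636e-02,
        3.26931174e-02, -1.82814288e-04]), 'tool_pos': array([0.14851446, 0.5290147 , 0.20432535]), 'ee_rot': array([-1.68331744,  1.56864831, -1.95710302]), 'wrist_force': array([0.31044647, 0.23887218, 0.20715847]), 'wrist_torque': array([0.02044013, 0.01840946, 0.02521546]), 'width': 0.09409567054967781} 0.0188
scene [[399.3, 0.0, 277.6], [0.0, 399.3, 214.3], [0.0, 0.0, 1.0]] [[0.4768, -0.4971, 0.725, -0.3068], [-0.879, -0.2753, 0.3893, -0.3957], [0.0061, -0.8229, -0.5682, 0.7735], [0.0, 0.0, 0.0, 1.0]]
top [[393.6, 0.0, 280.9], [0.0, 393.6, 202.8], [0.0, 0.0, 1.0]] [[0.0152, -0.9942, 0.1067, 0.3723], [-0.9999, -0.0144, 0.0076, 0.0429], [-0.006, -0.1068, -0.9943, 1.3336], [0.0, 0.0, 0.0, 1.0]]
wrist [[351.7, 0.0, 281.8], [0.0, 351.7, 216.0], [0.0, 0.0, 1.0]] [[0.2705, 0.934, 0.2333, 0.0786], [0.9627, -0.2619, -0.0678, 0.5491], [-0.0022, 0.2429, -0.97, 0.3848], [0.0, 0.0, 0.0, 1.0]]
```

View pics/scene0.png

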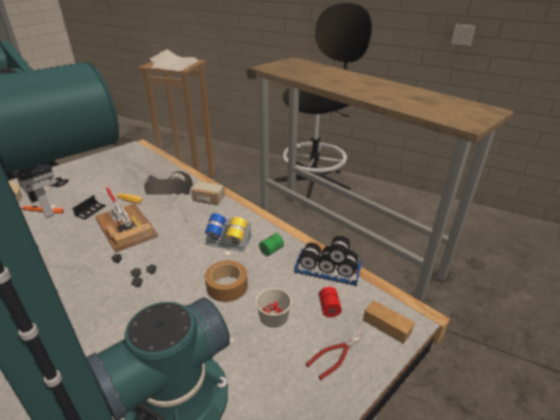

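View pics/top0.png

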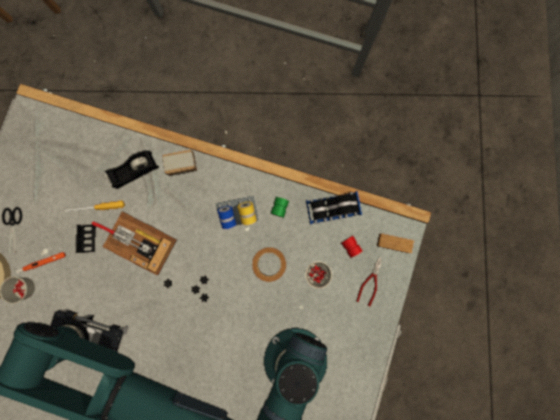

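View pics/wrist0.png

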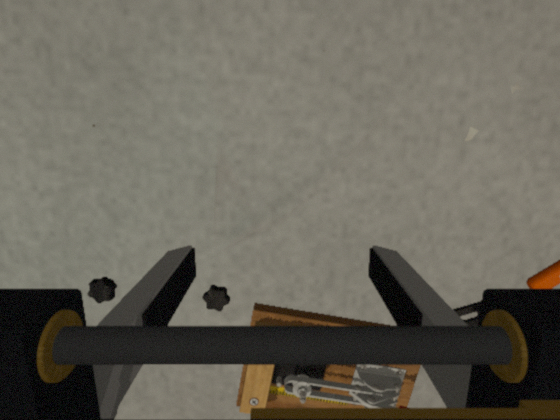

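The pictures show:
- **Scene:** the stand is at about (228,230), with the blue roller on the left at (216,226) and the yellow on the right at (236,230). The rack is at (330,262), with black rollers and one filled second-row seat.
- **Look-alikes:** green at (271,243) and red at (330,300). I'll leave both alone.
- **Top:** stand (237,212), rack (333,207).

I'll enlarge to confirm.

```bash
python3 - <<'E'
import cv2
s=cv2.imread("pics/scene0.png"); t=cv2.imread("pics/top0.png")
a=cv2.resize(s[200:290,190:370],(800,400),interpolation=cv2.INTER_CUBIC)
cv2.imwrite("pics/sc_crop.png",a)
b=cv2.resize(t[180:260,205:365],(800,400),interpolation=cv2.INTER_CUBIC)
cv2.imwrite("pics/top_crop.png",b)
E
```

```text
(no output)
```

View pics/sc_crop.png

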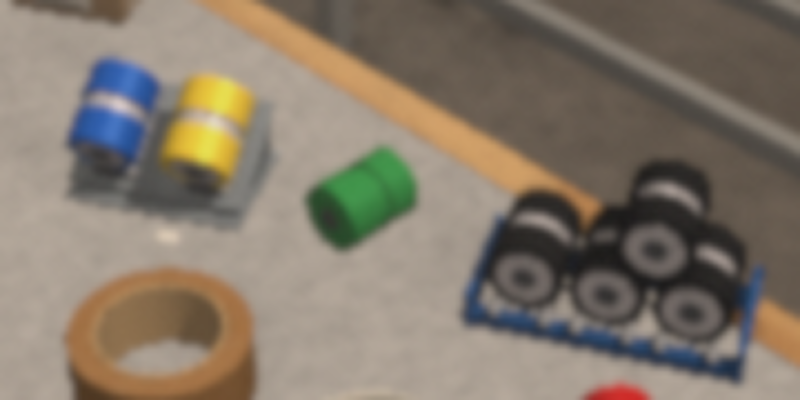

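View pics/top_crop.png

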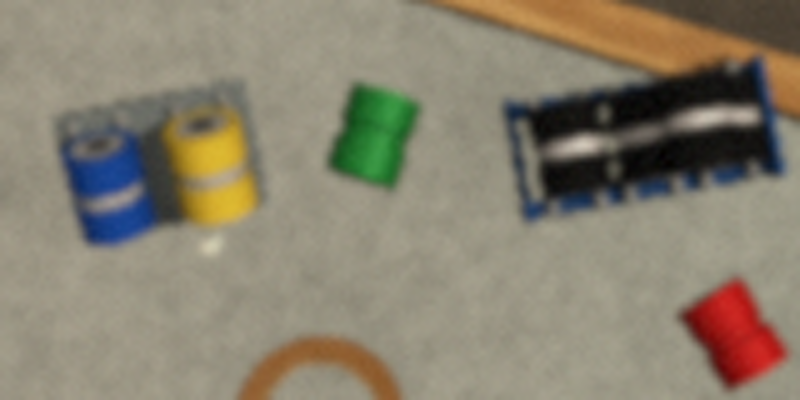

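The crops confirm it. Yellow (banded, aluminium hub) is in the right lane and blue is in the left lane. The empty second-row gap is on the left. The plain green one lies between stand and rack, and the red one is near the block. Next I'll get coarse positions.

```bash
cat > h.py <<'E'
from bench import robot
import numpy as np, cv2
from scipy.spatial.transform import Rotation as Ro
def pose():
    o=robot.get_obs(); return o["tool_pos"],Ro.from_euler("xyz",o["ee_rot"]).as_matrix(),o
def ray(s,u,v):
    T=s["world_from_camera"];K=s["intrinsics"]
    d=T[:3,:3]@np.linalg.solve(K,[u,v,1]); return T[:3,3],d
def plane(s,u,v,z):
    c,d=ray(s,u,v); return c+d*(z-c[2])/d[2]
def proj(s,p):
    T=s["world_from_camera"]; q=T[:3,:3].T@(np.asarray(p)-T[:3,3]); q=s["intrinsics"]@q; return q[:2]/q[2]
def blob(im,name):
    h=cv2.cvtColor(im,cv2.COLOR_RGB2HSV)
    lo,hi={"yellow":((22,150,90),(35,255,255)),"blue":((105,150,60),(125,255,255)),"grey":((90,15,40),(115,80,140))}[name]
    return cv2.inRange(h,lo,hi)
def incr(target,yawdir,p=None,R=None):
    """target TCP world; yawdir: desired world xy direction of tool y (mod 180)"""
    if p is None: p,R,_=pose()
    d=R.T@(np.asarray(target)-p)
    a=np.arctan2(*(R.T@np.array([*yawdir,0]))[[2,1]])
    a=(a+np.pi/2)%np.pi-np.pi/2
    return d.round(4),round(float(a),4)
E
python3 - <<'E'
from h import *
s=robot.snapshot("top"); im=s["image"]
off=lambda x,y:(205+x/5,180+y/5)
# rack corners (table-ish z 0.03 plates)
for nm,c,z in [("rackTL",(510,105),.03),("rackBL",(528,215),.03),("rackBR",(780,172),.03),("rackTR",(760,62),.03),("stTL",(55,118),.05),("stTR",(240,85),.05),("yellow",(212,165),.075),("blue",(110,185),.075),("green",(375,135),.045),("tape",(320,420),.02)]:
    print(nm,plane(s,*off(*c),z).round(3))
p,R,o=pose(); print(p,R.round(3))
E
```

```text
rackTL [ 0.52  -0.034  0.03 ]
rackBL [ 0.447 -0.047  0.03 ]
rackBR [ 0.478 -0.213  0.03 ]
rackTR [ 0.551 -0.201  0.03 ]
stTL [0.504 0.266 0.05 ]
stTR [0.528 0.145 0.05 ]
yellow [0.473 0.159 0.075]
blue [0.459 0.225 0.075]
green [0.497 0.055 0.045]
tape [0.31  0.089 0.02 ]
[0.14860577 0.52919819 0.20475847] [[-0.     0.27   0.963]
 [-0.001  0.963 -0.27 ]
 [-1.    -0.001 -0.   ]]
```

```bash
python3 - <<'E'
from h import *
print(incr([.466,.192,.25],[.981,.195]))
E
```

```text
(array([-0.045 , -0.2389,  0.3967]), 1.1008)
```

Emit:
send_rows([
  [1,-0.045,-0.021,0.036,0.12],
  [1,-0.045,-0.042,0.07,0.24],
  [1,-0.045,-0.063,0.105,0.36],
  [1,-0.045,-0.084,0.14,0.48],
  [1,-0.045,-0.105,0.175,0.6],
])

```text
time: 0.62
tool_pos: [0.2824, 0.3876, 0.251]
ee_rot: [1.664, 1.569, 0.785]
wrist_force: [0.9, 1.4, 0.0]
width: 0.0941
```

```bash
python3 - <<'E'
from h import *
p,R,o=pose();print(o["time"],p)
print(incr([.466,.192,.25],[.981,.195]))
E
```

```text
0.6167 [0.28236587 0.38763615 0.25101502]
(array([0.001 , 0.0165, 0.2678]), 0.496)
```

Emit:
send_rows([
  [1,0,0,0.04,0.12],
  [1,0,0.01,0.08,0.24],
  [1,0,0.014,0.12,0.36],
  [1,0,0.015,0.16,0.48],
  [1,0,0.016,0.2,0.49],
])

```text
time: 1.03
tool_pos: [0.4231, 0.2441, 0.2503]
ee_rot: [-2.89, 1.571, 2.025]
wrist_force: [-0.4, -0.0, -0.0]
width: 0.0939
```

```bash
python3 - <<'E'
from h import *
p,R,o=pose();print(o["time"],p)
print(incr([.466,.192,.25],[.981,.195]))
E
```

```text
1.0333 [0.42313464 0.24405956 0.25029023]
(array([0.0003, 0.0315, 0.0596]), 0.0065)
```

Emit:
send_rows([
  [1,0,0.016,0.03,0.005],
  [1,0,0.031,0.06,0.005],
  [1,0,0.031,0.06,0.005],
])

```text
time: 1.28
tool_pos: [0.4677, 0.1888, 0.2495]
ee_rot: [-0.172, 1.568, -1.548]
wrist_force: [0.5, -0.6, -0.3]
width: 0.0939
```

```bash
python3 - <<'E'
from h import *
s=robot.snapshot("wrist");p,R,o=pose();print(o["time"],p,R.round(3).tolist())
np.savez("w1.npz",**s)
cv2.imwrite("pics/w1.png",s["image"][:,:,::-1])
E
```

```text
1.3333 [0.46607492 0.19106318 0.24963055] [[-0.001, 0.981, 0.196], [-0.001, 0.196, -0.981], [-1.0, -0.001, 0.0]]
```

View pics/w1.png

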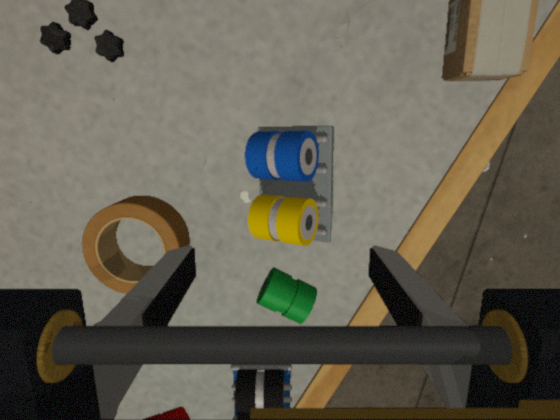

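```bash
python3 - <<'E'
from h import *
s=dict(np.load("w1.npz")); im=s["image"]
c=cv2.resize(im[110:260,230:350][:,:,::-1],None,fx=4,fy=4,interpolation=cv2.INTER_CUBIC); cv2.imwrite("pics/w1c.png",c)
for n in ["yellow","blue"]:
    m=blob(im,n); k,l,st,ce=cv2.connectedComponentsWithStats(m)
    i=st[1:,4].argsort()[::-1][:3]+1
    for j in i: print(n,st[j],ce[j].round(1))
E
```

```text
yellow [ 248  195   71   51 2210] [280.1 218.5]
yellow [ 39 350   3   3   4] [ 39.8 351.2]
yellow [ 39 368   1   1   1] [ 39. 368.]
blue [ 245  131   73   51 2330] [278.2 155.1]
blue [285 372   5  11  31] [287.1 376.5]
blue [234 371   4  10  24] [235.  374.6]
```

View pics/w1c.png

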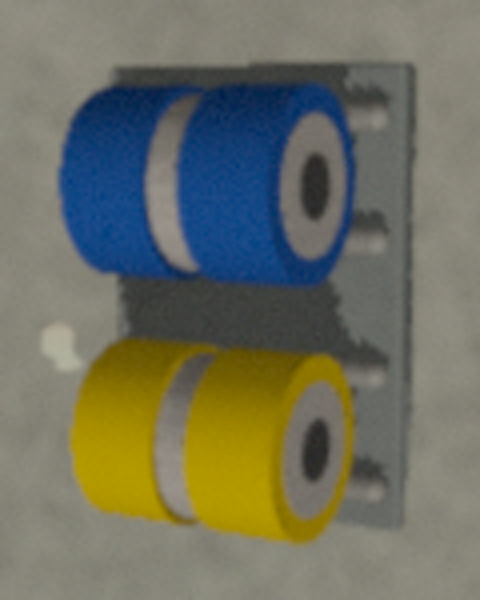

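The wrist view shows blue at (278,155) and yellow at (280,219) in the stand. Each lies on two steel rods, with its far end hub visible at about (309,156) and (309,222). Green is at (287,295), separate from both.

The moves allow no tilt, so I'll grip the ends with a vertical tool. That bears on the upper near edge and lower far edge. I'll then level the roller against the bare table.

```bash
python3 - <<'E'
from h import *
s=dict(np.load("w1.npz")); im=s["image"]
hsv=cv2.cvtColor(im,cv2.COLOR_RGB2HSV)
far={}
for n,(u,v) in {"yellow":(309,222),"blue":(309,156)}.items():
    # dark hub hole
    w=im[v-9:v+10,u-9:u+10].max(axis=2).astype(float); m=(w<75)
    k,l,st,ce=cv2.connectedComponentsWithStats(m.astype(np.uint8)); j=l[9,9]
    c=ce[j]+[u-9,v-9]; P=plane(s,*c,.075); far[n]=P; print(n,st[j],c.round(2),P.round(4))
d=far["blue"]-far["yellow"]; print(np.linalg.norm(d)); y=d/np.linalg.norm(d); x=np.array([y[1],-y[0],0]); print("x",x, np.degrees(np.arctan2(x[1],x[0])))
for n in far:
    c=far[n]-x*.026; c[2]=.06; print(n,"centre",c.round(4), proj(s,c).round(1))
    # check extents: near-top edge point projected, far bottom
    for q in [(-38.5,6.65),(13.5,36.65),(38.5,-6.65)]: print(proj(s,c+x*q[0]/1e3+np.array([0,0,q[1]/1e3])).round(1))
t=robot.snapshot("top")
for n in far: print("top proj far face",proj(t,far[n]))
E
```

```text
yellow [ 6  2  6 15 74] [308.54 222.14] [0.4975 0.1695 0.075 ]
blue [ 5  2  7 16 89] [308.25 156.22] [0.4828 0.236  0.075 ]
0.06814122984458103
x [0.97641872 0.21588533 0.        ] 12.467472847346878
yellow centre [0.4721 0.1639 0.06  ] [283.6 219. ]
[247.6 221.4]
[297.4 228.2]
[318.4 216.7]
blue centre [0.4574 0.2304 0.06  ] [282.2 155.6]
[244.5 157. ]
[296.6 158.4]
[318.6 154.3]
top proj far face [244.46827156 205.35864025]
top proj far face [223.66133157 209.61420879]
```

```bash
python3 - <<'E'
from h import *
s=dict(np.load("w1.npz"))
for z in (0.,.02,.05):
    a=plane(s,333,126.25,z);b=plane(s,330.5,241.25,z); d=a-b; print(z,a.round(3),b.round(3),np.linalg.norm(d).round(4),np.degrees(np.arctan2(-d[0],d[1])).round(2))
print(incr([.4721,.1639,.12],[.9764,.2159]))
E
```

```text
0.0 [0.511 0.271 0.   ] [0.54  0.131 0.   ] 0.1431 11.92
0.02 [0.508 0.271 0.02 ] [0.536 0.137 0.02 ] 0.1364 11.92
0.05 [0.504 0.27  0.05 ] [0.53  0.146 0.05 ] 0.1264 11.92
(array([0.1299, 0.0013, 0.0295]), -0.0184)
```

```bash
python3 - <<'E'
from h import *
print(incr([.477,.165,.12],[.9774,.2113]))
E
```

```text
(array([0.1299, 0.0063, 0.0294]), -0.0137)
```

Emit:
send_rows([
  [1,0.035,0.006,0.0294,-0.0137],
  [1,0.07,0.006,0.0294,-0.0137],
  [1,0.1,0.006,0.0294,-0.0137],
  [1,0.12,0.006,0.0294,-0.0137],
  [1,0.13,0.006,0.0294,-0.0137],
])

```text
time: 1.8
tool_pos: [0.4736, 0.1666, 0.1167]
ee_rot: [-1.665, 1.564, -3.018]
wrist_force: [-0.9, -0.3, -0.2]
width: 0.0939
```

```bash
python3 - <<'E'
from h import *
s=robot.snapshot("wrist");p,R,o=pose();print(o["time"],p,o["wrist_force"])
print(incr([.477,.165,.052],[.9774,.2113]))
np.savez("w2.npz",**s)
cv2.imwrite("pics/w2.png",s["image"][:,:,::-1])
E
```

```text
1.85 [0.47348901 0.16648829 0.11622887] [-0.94287874  0.29708514 -0.2036387 ]
(array([0.0642, 0.0036, 0.0022]), 0.0048)
```

View pics/w2.png

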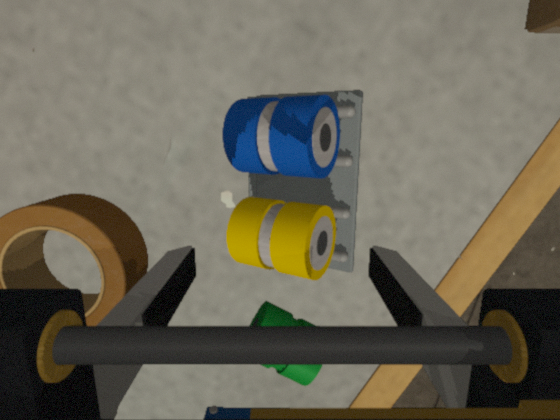

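```bash
python3 - <<'E'
from h import *
s=dict(np.load("w2.npz")); im=s["image"]
far={}
for n,(u,v) in {"yellow":(322,243),"blue":(324,137)}.items():
    w=im[v-14:v+15,u-14:u+15].max(axis=2); m=(w<75).astype(np.uint8)
    k,l,st,ce=cv2.connectedComponentsWithStats(m); j=l[14,14]
    c=ce[j]+[u-14,v-14]; far[n]=plane(s,*c,.075); print(n,st[j],c.round(2),far[n].round(4))
d=far["blue"]-far["yellow"]; print(np.linalg.norm(d),np.degrees(np.arctan2(-d[0],d[1])))
p,R,o=pose();print(p, R[:,1])
E
```

```text
yellow [  9   2  10  24 181] [321.72 242.75] [0.4976 0.1694 0.075 ]
blue [ 10   1  11  27 232] [324.95 137.1 ] [0.483  0.2362 0.075 ]
0.06839277219382171 12.371503675488254
[0.47348901 0.16648829 0.11622887] [ 0.97637829  0.21594668 -0.0072434 ]
```

Emit:
send_rows([
  [1,0.02,0.0036,0.002,0],
  [1,0.035,0.0036,0.002,0],
  [1,0.045,0.0036,0.002,0],
  [1,0.05,0.0036,0.002,0],
  [1,0.05,0.0036,0.002,0],
])

```text
time: 2.27
tool_pos: [0.4801, 0.1652, 0.0703]
ee_rot: [-1.875, 1.57, 3.054]
wrist_force: [0.1, 0.2, -0.3]
width: 0.0943
```

```bash
python3 - <<'E'
from h import *
p,R,o=pose();print(o["time"],p,o["wrist_force"],R[:,1])
print(incr([.477,.165,.052],[.9774,.2113]))
E
```

```text
2.2667 [0.48012077 0.16518439 0.07025728] [ 0.0673847   0.20207515 -0.25337729] [ 9.76625798e-01  2.14945404e-01 -7.23734766e-04]
(array([ 0.0183, -0.0031, -0.0005]), 0.0037)
```

Emit:
send_rows([
  [1,0.006,-0.003,-0.0005,0],
  [1,0.012,-0.003,-0.0005,0],
  [1,0.018,-0.003,-0.0005,0],
  [1,0.018,-0.003,-0.0005,0],
  [1,0.018,-0.003,-0.0005,0],
])

```text
time: 2.68
tool_pos: [0.4792, 0.1649, 0.0531]
ee_rot: [1.659, 1.567, 0.303]
wrist_force: [5.2, 2.4, -1.5]
width: 0.0939
```

```bash
python3 - <<'E'
from h import *
s=robot.snapshot("scene");p,R,o=pose();print(o["time"],p,o["wrist_force"],R[:,1])
cv2.imwrite("pics/s3.png",cv2.resize(s["image"][180:280,170:290,::-1],None,fx=6,fy=6,interpolation=cv2.INTER_CUBIC))
s=robot.snapshot("wrist")
cv2.imwrite("pics/w3.png",s["image"][:,:,::-1])
E
```

```text
2.7333 [0.47912509 0.16493295 0.05316241] [ 4.9596241   1.82370388 -0.6736745 ] [0.97684065 0.21393119 0.00397394]
```

View pics/s3.png

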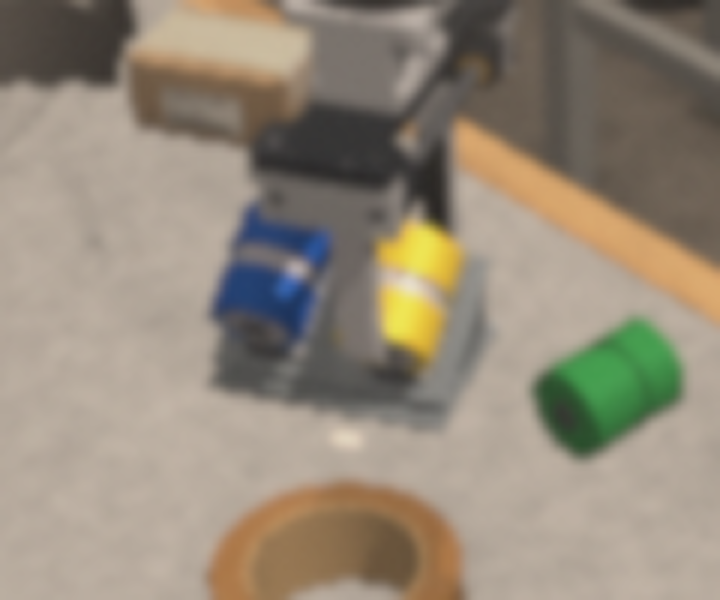

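View pics/w3.png

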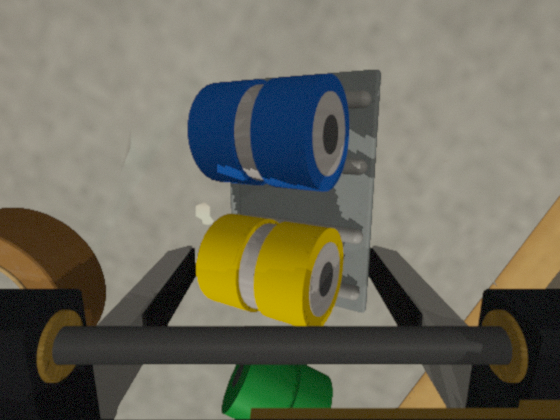

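Yellow at (270,270) in the wrist view sits between the jaws. The far fingertip is lightly touching the stand's rear edge (5 N). I'll slide on in +x so the near finger pushes the roller up the lane, which keeps the far finger clear of the stand, and then close.

Emit:
send_rows([
  [1,0,0.005,0,0],
  [1,0,0.009,0,0],
  [1,0,0.012,0,0],
  [1,0,0.012,0,0],
])

```text
time: 3.12
tool_pos: [0.4832, 0.1657, 0.0511]
ee_rot: [-1.555, 1.554, -2.91]
wrist_force: [-11.7, -1.9, 8.4]
width: 0.0937
```

```bash
python3 - <<'E'
from h import *
p,R,o=pose();print(o["time"],p,o["wrist_force"],R[:,1])
s=robot.snapshot("wrist")
cv2.imwrite("pics/w4.png",s["image"][:,:,::-1])
E
```

```text
3.1167 [0.48319402 0.16571186 0.05111131] [-11.69699779  -1.85420795   8.37518946] [ 0.97664893  0.21420236 -0.01655941]
```

View pics/w4.png

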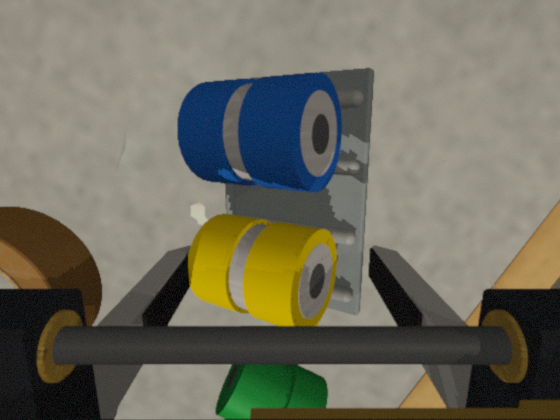

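Emit:
send_rows([
  [1,-0.003,0.003,0,0],
  [1,-0.005,0.006,0,0],
  [1,-0.007,0.009,0,0],
  [1,-0.008,0.01,0,0],
  [1,-0.008,0.01,0,0],
])

```text
time: 3.58
tool_pos: [0.4952, 0.1683, 0.059]
ee_rot: [-1.555, 1.56, -2.91]
wrist_force: [-5.6, -0.4, 2.7]
width: 0.0941
```

```bash
python3 - <<'E'
from h import *
p,R,o=pose();print(o["time"],p,o["wrist_force"],R[:,1])
s=robot.snapshot("wrist")
cv2.imwrite("pics/w5.png",s["image"][:,:,::-1])
E
```

```text
3.5833 [0.49520933 0.16833513 0.05897004] [-5.59720376 -0.44800789  2.70852913] [ 0.97675805  0.21408529 -0.01054524]
```

View pics/w5.png

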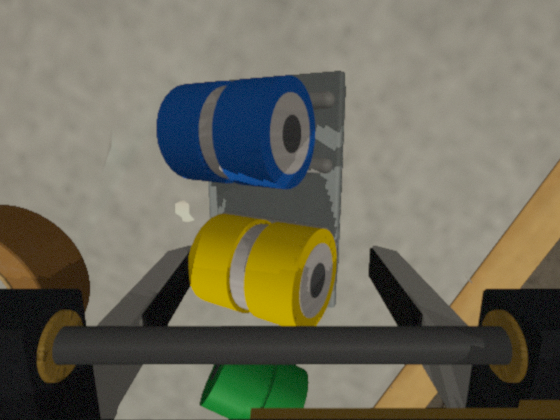

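The roller at (265,270) is now well up the lane, ahead of blue. Now I'll lower the tips a little and close, backing off so the near finger stays put.

Emit:
send_rows([
  [1,0.003,0.001,0,0],
  [1,0.006,0.001,0,0],
  [0.7,0.006,-0.004,0,0],
  [0.6,0.006,-0.008,0,0],
  [0.4,0.006,-0.008,0,0],
])

```text
time: 4.05
tool_pos: [0.4882, 0.1668, 0.0536]
ee_rot: [-1.555, 1.564, -2.91]
wrist_force: [-10.1, -2.6, 5.5]
width: 0.0777
```

```bash
python3 - <<'E'
from h import *
p,R,o=pose();print(o["time"],p,o["wrist_force"],R[:,1],o["width"])
s=robot.snapshot("wrist")
cv2.imwrite("pics/w6.png",s["image"][:,:,::-1])
E
```

```text
4.05 [0.48815699 0.16681592 0.05359365] [-10.10929729  -2.59285877   5.51131792] [ 0.97678628  0.21410387 -0.00693567] 0.07771503425256314
```

View pics/w6.png

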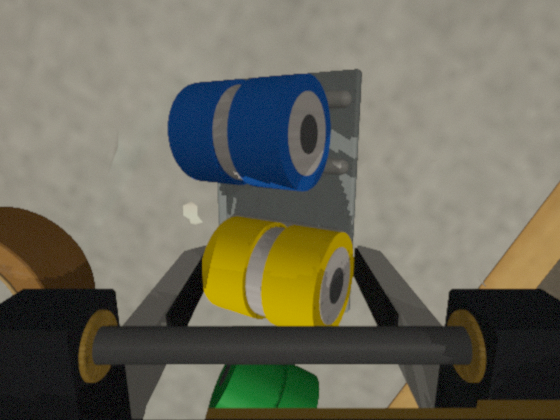

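Width is 77.7 mm, which matches the tilted roller (77 mm span). Now I'll squeeze.

Emit:
send_rows([
  [-0.5,0,0,0,0],
  [-0.5,0,0,0,0],
  [-0.5,0,0,0,0],
])

```text
time: 4.35
tool_pos: [0.4885, 0.1669, 0.0543]
ee_rot: [-1.543, 1.564, -2.898]
wrist_force: [-6.5, -1.7, 4.2]
width: 0.074
```

```bash
python3 - <<'E'
from h import *
p,R,o=pose();print(o["time"],p,o["wrist_force"],R[:,1],o["width"])
s=robot.snapshot("wrist")
cv2.imwrite("pics/w7.png",s["image"][:,:,::-1])
E
```

```text
4.35 [0.48846288 0.16686825 0.05432665] [-6.48254426 -1.67239271  4.22412461] [ 0.97678375  0.21412781 -0.00654092] 0.07402553645040598
```

View pics/w7.png

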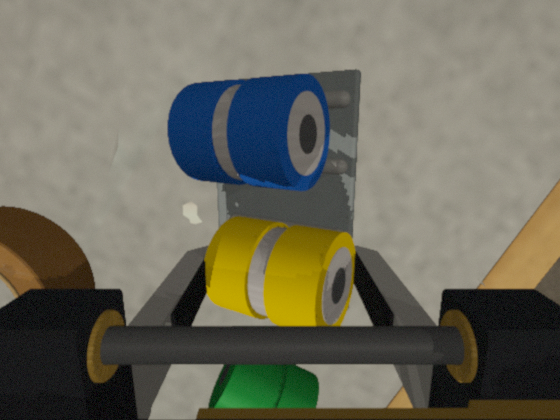

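Emit:
send_rows([
  [-1,-0.005,0,0,0],
  [-1,-0.012,0,0,0],
  [-1,-0.02,0,0,0],
  [-1,-0.03,0,0,0],
  [-1,-0.04,0,0,0],
])

```text
time: 4.82
tool_pos: [0.4916, 0.1676, 0.0958]
ee_rot: [1.675, 1.57, 0.32]
wrist_force: [0.2, 0.2, -1.5]
width: 0.0743
```

```bash
python3 - <<'E'
from h import *
p,R,o=pose();print(o["time"],p,o["wrist_force"],R[:,1],o["width"])
s=robot.snapshot("wrist")
cv2.imwrite("pics/w8.png",s["image"][:,:,::-1])
s=robot.snapshot("scene")
cv2.imwrite("pics/s8.png",cv2.resize(s["image"][180:280,170:290,::-1],None,fx=6,fy=6,interpolation=cv2.INTER_CUBIC))
E
```

```text
4.8167 [0.49163225 0.16760416 0.09576299] [ 0.21556679  0.22378497 -1.4536185 ] [0.97683524 0.21398976 0.00113705] 0.07429835264880152
```

View pics/w8.png

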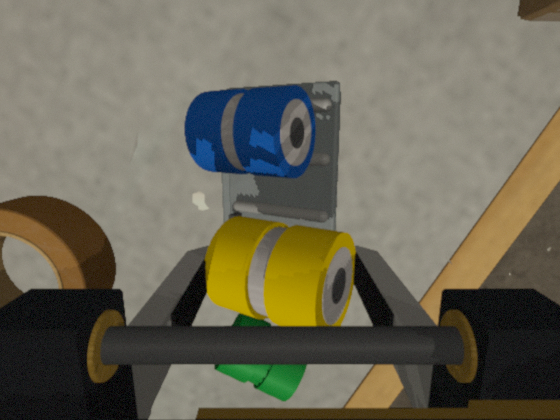

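View pics/s8.png

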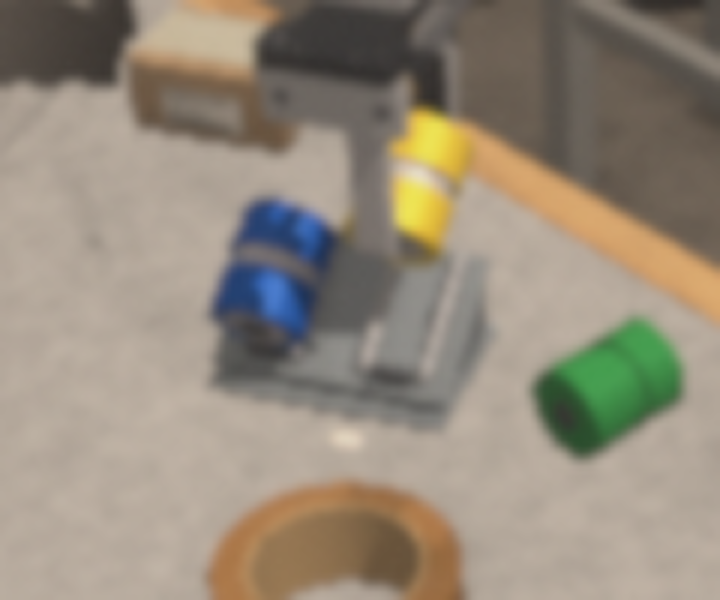

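Yellow is held clear of the stand at (280,270) in the wrist view, still tilted by about 22°. I'll carry it to bare table near (0.34, 0.21) and level it there.

```bash
python3 - <<'E'
from h import *
print(incr([.34,.21,.14],[.9774,.2113]))
print(incr([.34,.21,.04],[.9774,.2113]))
s=robot.snapshot("top"); print(proj(s,[.34,.21,0])); cv2.imwrite("pics/t8.png",s["image"][180:340,150:350][:,:,::-1].repeat(3,0).repeat(3,1))
E
```

```text
(array([-0.0432, -0.1404, -0.0739]), 0.0028)
(array([ 0.0568, -0.141 , -0.0739]), 0.0028)
[233.44022938 254.02716543]
```

View pics/t8.png

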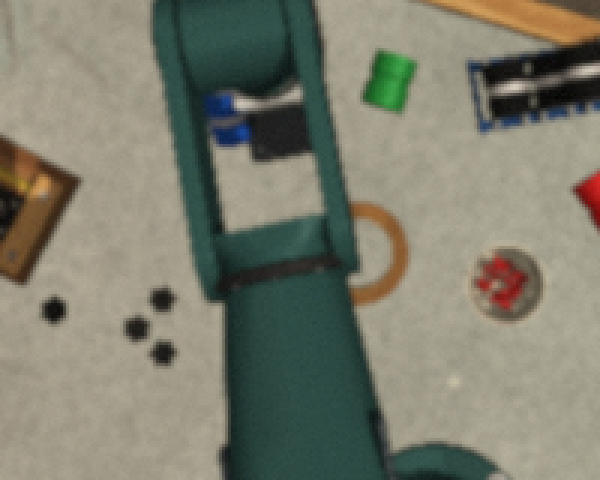

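Emit:
send_rows([
  [-1,-0.03,0,0,0],
  [-1,-0.04,-0.03,-0.01,0],
  [-1,-0.043,-0.065,-0.03,0],
  [-1,-0.043,-0.1,-0.05,0],
  [-1,-0.043,-0.14,-0.074,0],
])

```text
time: 5.38
tool_pos: [0.342, 0.2082, 0.1374]
ee_rot: [2.57, 1.57, 1.213]
wrist_force: [0.0, 0.2, -1.1]
width: 0.074
```

Emit:
send_rows([
  [-1,0.03,0,0,0],
  [-1,0.06,0,0,0],
  [-1,0.085,0,0,0],
  [-1,0.095,0,0,0],
  [-1,0.1,0,0,0],
])

```text
time: 5.8
tool_pos: [0.3416, 0.2075, 0.0353]
ee_rot: [-1.399, 1.566, -2.754]
wrist_force: [0.1, -0.3, -0.9]
width: 0.0741
```

Emit:
send_rows([
  [-1,0,0,0,0],
])

```text
time: 5.88
tool_pos: [0.3429, 0.208, 0.0367]
ee_rot: [-1.42, 1.569, -2.775]
wrist_force: [1.2, -0.3, -1.5]
width: 0.074
```

```bash
python3 - <<'E'
from h import *
p,R,o=pose();print(o["time"],p,o["wrist_force"],R[:,1],o["width"])
s=robot.snapshot("wrist")
cv2.imwrite("pics/w9.png",s["image"][:,:,::-1])
E
```

```text
5.8833 [0.34286521 0.20795044 0.03673473] [ 1.15545777 -0.31092447 -1.50184925] [ 0.97687496  0.21380265 -0.00193349] 0.07400115491945217
```

View pics/w9.png

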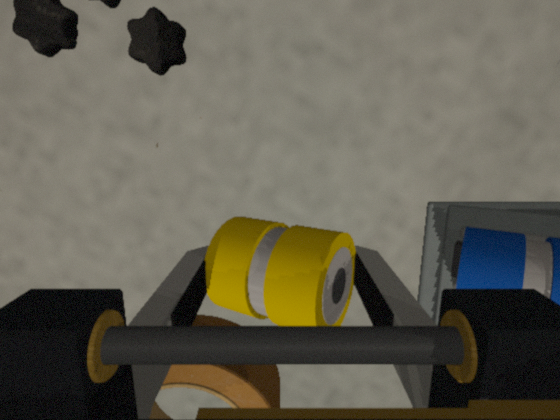

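Emit:
send_rows([
  [-1,0.005,0,0,0],
  [-1,0.009,0,0,0],
  [-1,0.012,0,0,0],
  [-1,0.014,0,0,0],
])

```text
time: 6.27
tool_pos: [0.3436, 0.2083, 0.0235]
ee_rot: [1.921, 1.57, 0.566]
wrist_force: [-0.1, 1.2, -2.4]
width: 0.074
```

Emit:
send_rows([
  [-1,0.002,0,0,0],
  [-1,0.004,0,0,0],
  [-1,0.004,0,0,0],
])

```text
time: 6.52
tool_pos: [0.3438, 0.2087, 0.0215]
ee_rot: [2.328, 1.57, 0.973]
wrist_force: [-4.2, -1.6, 10.4]
width: 0.0738
```

Emit:
send_rows([
  [-1,0.002,0,0,0],
  [-1,0.003,0,0,0],
  [-1,0.003,0,0,0],
])

```text
time: 6.77
tool_pos: [0.3441, 0.2091, 0.0207]
ee_rot: [2.365, 1.569, 1.01]
wrist_force: [-8.2, -1.9, 21.6]
width: 0.074
```

Emit:
send_rows([
  [-1,0.002,0,0,0],
  [-1,0.003,0,0,0],
  [-1,0.003,0,0,0],
])

```text
time: 7.02
tool_pos: [0.3457, 0.2095, 0.0182]
ee_rot: [1.852, 1.565, 0.497]
wrist_force: [-4.6, -1.5, 20.6]
width: 0.0729
```

Emit:
send_rows([
  [-1,0.002,0,0,0],
  [-1,0.003,0,0,0],
  [-1,0.003,0,0,0],
])

```text
time: 7.27
tool_pos: [0.3474, 0.2099, 0.0153]
ee_rot: [1.731, 1.561, 0.376]
wrist_force: [-0.2, -1.4, 16.2]
width: 0.0722
```

```bash
python3 - <<'E'
from h import *
p,R,o=pose();print(o["time"],p,o["wrist_force"],R[:,1],o["width"])
s=robot.snapshot("wrist")
cv2.imwrite("pics/w10.png",s["image"][:,:,::-1])
E
```

```text
7.2667 [0.34743331 0.20987053 0.01528559] [-0.1879689  -1.44812165 16.2042296 ] [0.97675508 0.2141417  0.00963527] 0.07224693001996342
```

View pics/w10.png

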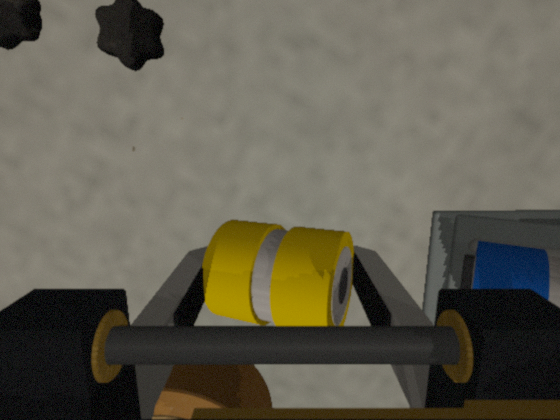

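Emit:
send_rows([
  [-1,0.002,0,0,0],
  [-1,0.004,0,0,0],
  [-1,0.004,0,0,0],
])

```text
time: 7.57
tool_pos: [0.3497, 0.2103, 0.0114]
ee_rot: [1.671, 1.556, 0.316]
wrist_force: [4.4, -0.1, 11.2]
width: 0.0705
```

Emit:
send_rows([
  [-1,0.002,0,0,0],
  [-1,0.003,0,0,0],
  [-1,0.003,0,0,0],
])

```text
time: 7.82
tool_pos: [0.3504, 0.2105, 0.0087]
ee_rot: [1.669, 1.554, 0.314]
wrist_force: [5.0, 0.0, 11.2]
width: 0.0693
```

```bash
python3 - <<'E'
from h import *
p,R,o=pose();print(o["time"],p,o["wrist_force"],R[:,1],o["width"])
s=robot.snapshot("wrist")
cv2.imwrite("pics/w11.png",s["image"][:,:,::-1])
E
```

```text
7.8167 [0.35042072 0.2104591  0.00867456] [ 5.03629747  0.03634199 11.21918621] [0.97669093 0.21401094 0.01655727] 0.06934415054195602
```

View pics/w11.png

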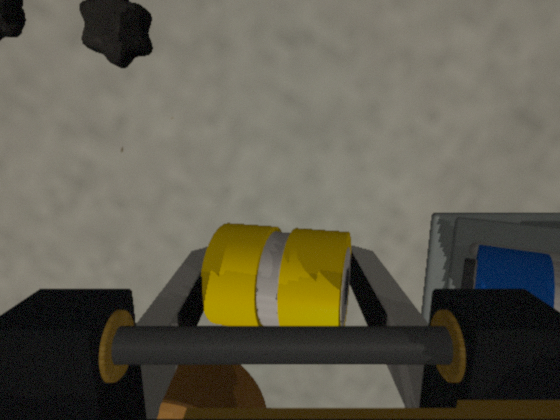

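Emit:
send_rows([
  [-1,0.002,0,0,0],
  [-1,0.004,0,0,0],
  [-1,0.004,0,0,0],
])

```text
time: 8.12
tool_pos: [0.348, 0.2098, 0.0029]
ee_rot: [1.702, 1.56, 0.347]
wrist_force: [2.9, 1.0, 7.4]
width: 0.0664
```

Emit:
send_rows([
  [0.5,0,0,0,0],
  [0.55,-0.001,0,0,0],
  [0.55,-0.002,0,0,0],
  [0.55,-0.002,0,0,0],
])

```text
time: 8.45
tool_pos: [0.3432, 0.2082, 0.0014]
ee_rot: [-1.868, 1.571, 3.06]
wrist_force: [1.4, 0.3, -0.1]
width: 0.0729
```

```bash
python3 - <<'E'
from h import *
p,R,o=pose();print(o["time"],p,o["wrist_force"],R[:,1],o["width"])
s=robot.snapshot("wrist")
cv2.imwrite("pics/w12.png",s["image"][:,:,::-1])
E
```

```text
8.45 [0.34319873 0.20821492 0.00139985] [ 1.43085712  0.28105483 -0.09633905] [ 9.76814008e-01  2.14089639e-01 -1.40901342e-04] 0.07285266208985502
```

View pics/w12.png

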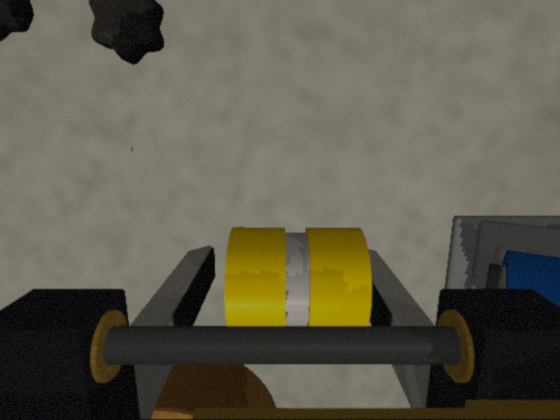

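```bash
cat >> h.py <<'E'
def roller_z(v,u=290,h=.025,s=None,top=True):
    """offset along tool z of a level roller axis (height h, parallel to tool y) whose upper silhouette is at pixel row v"""
    s=s or robot.snapshot("wrist"); p,R,o=pose()
    c,d=ray(s,u,v); c=R.T@(c-p); d=R.T@d   # tool frame; axis line at x=p_z-h, z=zz
    x0=p[2]-h; n=np.array([d[0],d[2]]); n/=np.linalg.norm(n)
    # dist = |(x0-cx)*n_z-(zz-cz)*n_x| = .025
    zz=[c[2]+((x0-c[0])*n[1]+k*.025)/n[0] for k in(1,-1)]
    return zz
E
python3 - <<'E'
from h import *
print(roller_z(228))
E
```

```text
[np.float64(-0.0004294882143997536), np.float64(-0.052458201844356254)]
```

The roller lies level, centred between the jaws (offset −0.4 mm). I'll raise to the right height and close flat on its ends.

Emit:
send_rows([
  [0.55,-0.003,0,0,0],
  [0.55,-0.005,0,0,0],
  [-0.2,-0.005,0,0,0],
  [-1,-0.005,0,0,0],
  [-1,-0.005,0,0,0],
])

```text
time: 8.97
tool_pos: [0.3437, 0.2084, 0.0067]
ee_rot: [1.761, 1.57, 0.406]
wrist_force: [1.0, -0.3, 0.6]
width: 0.0597
```

Emit:
send_rows([
  [-1,0,0,0,0],
  [-1,-0.02,0,0,0],
  [-1,-0.06,0,0,0],
  [-1,-0.1,0,0,0],
  [-1,-0.14,0,0,0],
])

```text
time: 9.38
tool_pos: [0.3418, 0.2076, 0.1467]
ee_rot: [-1.435, 1.567, -2.79]
wrist_force: [0.8, 0.3, -1.8]
width: 0.06
```

Emit:
send_rows([
  [-1,-0.04,0,0,0],
  [-1,-0.06,0,0,0],
  [-1,-0.06,0,0,0],
])

```text
time: 9.63
tool_pos: [0.3455, 0.2093, 0.2118]
ee_rot: [1.782, 1.561, 0.427]
wrist_force: [-0.1, 0.7, -1.3]
width: 0.06
```

```bash
python3 - <<'E'
from h import *
p,R,o=pose();print(o["time"],p,o["wrist_force"],R[:,1],o["width"])
s=robot.snapshot("wrist")
cv2.imwrite("pics/w13.png",s["image"][:,:,::-1])
E
```

```text
9.6333 [0.34546712 0.20925229 0.2117895 ] [-0.12764294  0.65961033 -1.31795722] [0.97675928 0.21412505 0.00957976] 0.06001737216590997
```

View pics/w13.png

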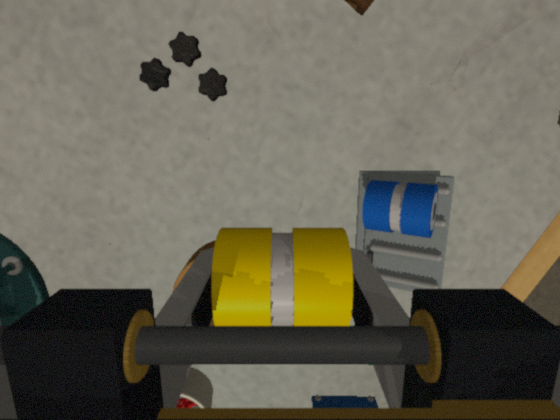

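Emit:
send_rows([
  [-1,-0.01,0,0.04,0],
  [-1,-0.02,0,0.08,0],
  [-1,-0.03,0,0.12,0],
  [-1,-0.04,0.005,0.16,0],
  [-1,-0.04,0.01,0.2,0],
])

```text
time: 10.1
tool_pos: [0.3954, 0.0135, 0.2453]
ee_rot: [-2.095, 1.569, 2.833]
wrist_force: [1.0, 0.2, -2.1]
width: 0.0597
```

Emit:
send_rows([
  [-1,0,0,0.04,0],
  [-1,0,0,0.08,0],
  [-1,0,0,0.12,0],
  [-1,0,0.005,0.16,0],
  [-1,0,0.01,0.2,0],
])

```text
time: 10.52
tool_pos: [0.4471, -0.1796, 0.2426]
ee_rot: [-2.334, 1.564, 2.593]
wrist_force: [1.4, 1.0, -1.3]
width: 0.0598
```

Emit:
send_rows([
  [-1,0,0,0.04,0],
  [-1,0,0,0.08,0],
  [-1,0,0,0.095,0],
  [-1,0,0,0.095,0],
  [-1,0,0,0.095,0],
])

```text
time: 10.93
tool_pos: [0.4677, -0.2704, 0.243]
ee_rot: [-2.545, 1.564, 2.382]
wrist_force: [0.4, 0.5, -1.5]
width: 0.0599
```

```bash
python3 - <<'E'
from h import *
p,R,o=pose();print(o["time"],p,o["wrist_force"],R.round(3).tolist(),o["width"])
s=robot.snapshot("wrist");np.savez("w14.npz",**s)
cv2.imwrite("pics/w14.png",s["image"][:,:,::-1])
E
```

```text
10.9333 [ 0.46773046 -0.27037065  0.24298504] [ 0.37226262  0.49982557 -1.52305695] [[-0.005, 0.977, 0.213], [0.005, 0.213, -0.977], [-1.0, -0.004, -0.006]] 0.05993140236771257
```

View pics/w14.png

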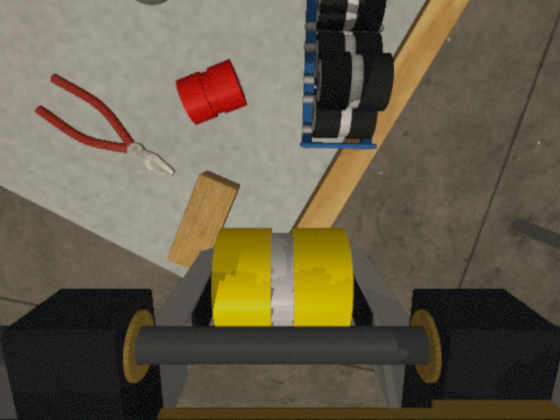

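Emit:
send_rows([
  [-1,-0.01,0.01,-0.035,0],
  [-1,-0.02,0.015,-0.06,0],
  [-1,-0.02,0.02,-0.07,0],
  [-1,-0.02,0.02,-0.07,0],
  [-1,-0.02,0.02,-0.07,0],
])

```text
time: 11.4
tool_pos: [0.4732, -0.1972, 0.2662]
ee_rot: [-0.293, 1.57, -1.646]
wrist_force: [0.3, -0.8, -1.7]
width: 0.0597
```

```bash
python3 - <<'E'
from h import *
p,R,o=pose();print(o["time"],p,o["wrist_force"],R.round(3).tolist(),o["width"])
s=robot.snapshot("wrist");np.savez("w15.npz",**s)
cv2.imwrite("pics/w15.png",cv2.resize(s["image"][0:240,230:430,::-1],None,fx=2.5,fy=2.5,interpolation=cv2.INTER_CUBIC))
E
```

```text
11.4 [ 0.47318405 -0.19722837  0.26620605] [ 0.27752398 -0.76034098 -1.7292554 ] [[-0.0, 0.976, 0.217], [-0.001, 0.217, -0.976], [-1.0, -0.0, 0.001]] 0.05973554416171325
```

View pics/w15.png

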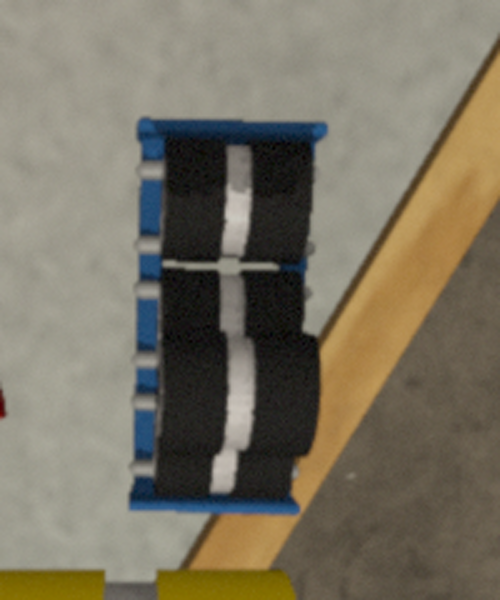

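```bash
python3 - <<'E'
from h import *
s=dict(np.load("w15.npz")); f=lambda x,y:(230+x/2.5,y/2.5)
P={n:plane(s,*f(*c),.03) for n,c in dict(LN=(138,119),LF=(328,124),RN=(131,509),RF=(298,511)).items()}
for n in P: print(n,P[n].round(4))
d=lambda a,b:np.linalg.norm(P[a]-P[b]).round(4)
print(d("LN","LF"),d("RN","RF"),d("LN","RN"),d("LF","RF"))
C=sum(P.values())/4; print("C",C)
for a,b in(("RN","LN"),("RF","LF")):
    v=P[b]-P[a]; print(np.degrees(np.arctan2(-v[0],v[1])))
for a,b in(("RN","RF"),("LN","LF")):
    v=P[b]-P[a]; print(np.degrees(np.arctan2(v[1],v[0])))
# also second_right silver band & top edges: silhouettes at x
E
```

```text
LN [ 0.4407 -0.0446  0.03  ]
LF [ 0.5221 -0.0286  0.03  ]
RN [ 0.4755 -0.2149  0.03  ]
RF [ 0.5547 -0.1984  0.03  ]
0.083 0.0809 0.1738 0.1728
C [ 0.49824373 -0.12162189  0.03      ]
11.522736646150255
10.845082144159791
11.813311639188683
11.111428582420315
```

```bash
python3 - <<'E'
from h import *
s=dict(np.load("w15.npz")); im=s["image"]
C=np.array([.4982,-.1216,0]); a=np.radians(11.25); x=np.array([np.cos(a),np.sin(a),0]);y=np.array([-x[1],x[0],0])
W=lambda X,Y,Z:C+x*X/1e3+y*Y/1e3+[0,0,Z/1e3]
v=im[0:240,230:430].copy(); v=cv2.resize(v[:,:,::-1],None,fx=2.5,fy=2.5)
def dot(P,col):
    q=proj(s,P); cv2.circle(v,(int((q[0]-230)*2.5),int(q[1]*2.5)),3,col,-1)
for Y,Z in((52,42),(0,42),(-52,42),(-26,85)):
    for X in(-30,0,30): dot(W(X,Y,Z+25),(0,255,0))
for X in(-42,42):
    for Y in(-88,88): dot(W(X,Y,30),(0,0,255))
cv2.imwrite("pics/w15b.png",v)
E
```

```text
(no output)
```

View pics/w15b.png

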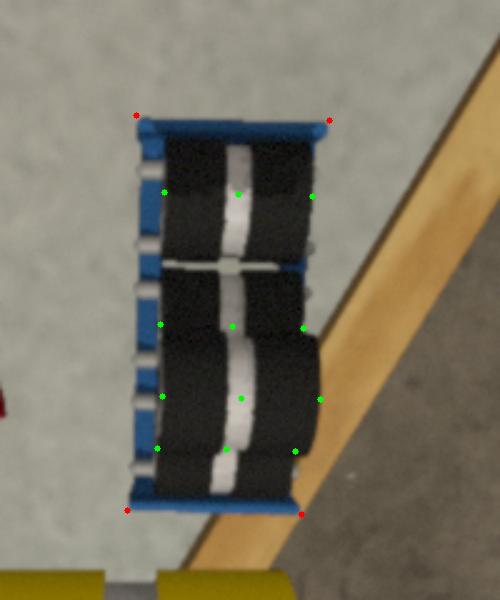

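```bash
cat >> h.py <<'E'
C=np.array([.4982,-.1216,0]); _a=np.radians(11.25); RX=np.array([np.cos(_a),np.sin(_a),0]);RY=np.array([-RX[1],RX[0],0])
W=lambda X,Y,Z:C+RX*X/1e3+RY*Y/1e3+np.array([0,0,Z/1e3])
E
python3 - <<'E'
from h import *
p,R,o=pose()
s=dict(np.load("w15.npz"));im=s["image"]
m=blob(im,"yellow"); r=[np.where(m[200:320,c])[0].min()+200 for c in (235,250,320,335)]; print(r)
print(roller_z(np.mean(r),h=p[2]+.0183,s=s))
g=W(0,27,85)-[0,0,.0183]; print(g)
print(incr(g+[0,0,.06],RX[:2]))
E
```

```text
[np.int64(228), np.int64(229), np.int64(228), np.int64(228)]
[np.float64(0.0006525452698400297), np.float64(-0.05139460162765885)]
[ 0.49293256 -0.0951188   0.0667    ]
(array([ 0.139 ,  0.0417, -0.0962]), 0.0206)
```

Emit:
send_rows([
  [-1,0.01,0.015,-0.035,0.02],
  [-1,0.03,0.03,-0.07,0.02],
  [-1,0.06,0.04,-0.09,0.02],
  [-1,0.09,0.0417,-0.096,0.02],
  [-1,0.11,0.0417,-0.0962,0.02],
])

```text
time: 11.87
tool_pos: [0.492, -0.0939, 0.1524]
ee_rot: [-2.102, 1.566, 2.808]
wrist_force: [-0.0, -0.3, -2.0]
width: 0.06
```

Emit:
send_rows([
  [-1,0.015,0,0,0],
  [-1,0.027,0,0,0],
  [-1,0.027,0,0,0],
  [-1,0.027,0,0,0],
])

```text
time: 12.2
tool_pos: [0.4931, -0.0961, 0.1287]
ee_rot: [-1.984, 1.569, 2.923]
wrist_force: [0.5, -0.1, -1.1]
width: 0.0596
```

```bash
python3 - <<'E'
from h import *
p,R,o=pose();print(o["time"],p,o["wrist_force"],R[:,1])
g=W(0,27,85)-[0,0,.0183]
print(incr(g,RX[:2]))
s=robot.snapshot("wrist");np.savez("w16.npz",**s)
cv2.imwrite("pics/w16.png",s["image"][:,:,::-1])
s=robot.snapshot("scene")
cv2.imwrite("pics/s16.png",cv2.resize(s["image"][190:310,260:400,::-1],None,fx=5,fy=5,interpolation=cv2.INTER_CUBIC))
E
```

```text
12.2 [ 0.49309281 -0.09605747  0.12873662] [ 0.53870777 -0.09311657 -1.08977896] [ 0.98111923  0.19339786 -0.00152574]
(array([ 0.062 ,  0.0001, -0.0009]), -0.0017)
```

View pics/w16.png

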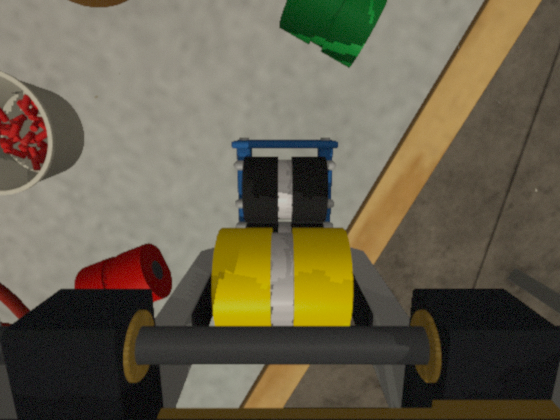

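View pics/s16.png

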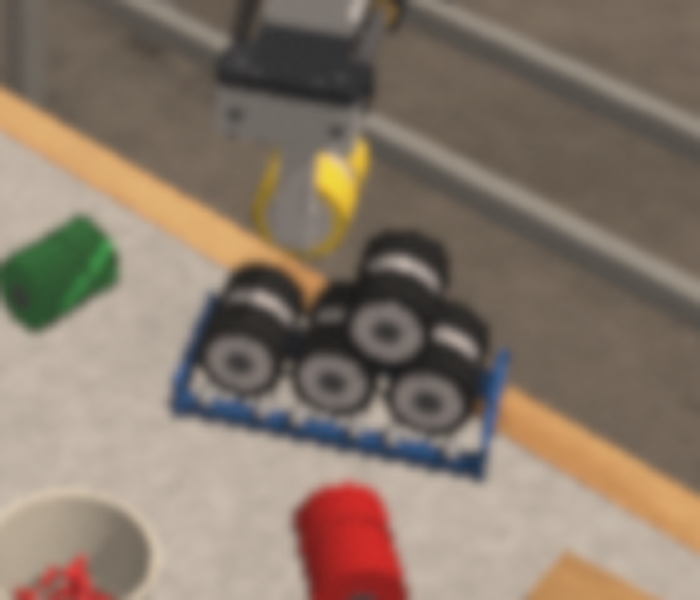

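Yellow is squarely above the gap, with bands aligned to the row_left roller at (285,190) in the wrist view. Lowering.

Emit:
send_rows([
  [-1,0.015,0,-0.0009,0],
  [-1,0.03,0,-0.0009,0],
  [-1,0.042,0,-0.0009,0],
  [-1,0.05,0,-0.0009,0],
  [-1,0.05,0,-0.0009,0],
])

```text
time: 12.72
tool_pos: [0.4924, -0.0944, 0.0779]
ee_rot: [-2.085, 1.568, 2.823]
wrist_force: [0.0, -0.3, -2.4]
width: 0.06
```

Emit:
send_rows([
  [-1,0.003,0,0,0],
  [-1,0.006,0,0,0],
  [-1,0.009,0,0,0],
  [-1,0.009,0,0,0],
])

```text
time: 13.05
tool_pos: [0.4933, -0.0946, 0.0703]
ee_rot: [-2.507, 1.571, 2.401]
wrist_force: [-1.3, 0.2, -1.6]
width: 0.0599
```

```bash
python3 - <<'E'
from h import *
p,R,o=pose();print(o["time"],p,o["wrist_force"],R[:,1])
print(incr(W(0,26,85)-[0,0,.0183],RX[:2]))
s=robot.snapshot("wrist");np.savez("w17.npz",**s)
cv2.imwrite("pics/w17.png",s["image"][:,:,::-1])
s=robot.snapshot("scene")
cv2.imwrite("pics/s17.png",cv2.resize(s["image"][190:310,260:400,::-1],None,fx=5,fy=5,interpolation=cv2.INTER_CUBIC))
E
```

```text
13.05 [ 0.49327933 -0.09455056  0.07027723] [-1.33967085  0.21109848 -1.56844077] [ 9.80899992e-01  1.94512714e-01 -9.66982227e-05]
(array([ 0.0036, -0.0004,  0.0015]), -0.0006)
```

View pics/s17.png

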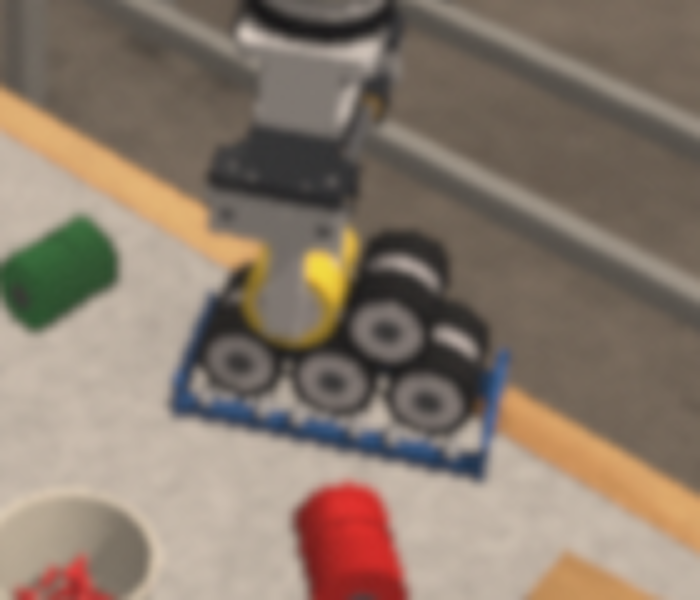

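Nearly seated (about 3.6 mm to go). I'll lower in small steps and watch the force.

Emit:
send_rows([
  [-1,0.001,0,0.001,0],
  [-1,0.002,0,0.001,0],
  [-1,0.003,0,0.001,0],
  [-1,0.003,0,0.001,0],
])

```text
time: 13.48
tool_pos: [0.4934, -0.0955, 0.0672]
ee_rot: [-2.414, 1.57, 2.494]
wrist_force: [-1.3, 0.7, -2.8]
width: 0.0597
```

Emit:
send_rows([
  [-1,0.001,0,0,0],
  [-1,0.0015,0,0,0],
  [-1,0.0015,0,0,0],
])

```text
time: 13.73
tool_pos: [0.4937, -0.0956, 0.0666]
ee_rot: [1.179, 1.57, -0.197]
wrist_force: [-1.9, 0.7, 2.3]
width: 0.06
```

Emit:
send_rows([
  [-1,0.001,0,0,0],
  [-1,0.001,0,0,0],
])

```text
time: 13.9
tool_pos: [0.4937, -0.0956, 0.0666]
ee_rot: [1.016, 1.57, -0.36]
wrist_force: [-2.9, 1.5, 7.8]
width: 0.0598
```

Emit:
send_rows([
  [0.4,0,0,0,0],
  [0.5,0,0,0,0],
  [0.6,0,0,0,0],
  [0.6,0,0,0,0],
])

```text
time: 14.23
tool_pos: [0.4935, -0.0955, 0.0646]
ee_rot: [-2.612, 1.571, 2.296]
wrist_force: [0.0, -0.1, 0.8]
width: 0.0746
```

```bash
python3 - <<'E'
from h import *
p,R,o=pose();print(o["time"],p,o["wrist_force"],o["width"])
s=robot.snapshot("wrist")
cv2.imwrite("pics/w18.png",s["image"][:,:,::-1])
s=robot.snapshot("scene")
cv2.imwrite("pics/s18.png",cv2.resize(s["image"][190:310,260:400,::-1],None,fx=5,fy=5,interpolation=cv2.INTER_CUBIC))
E
```

```text
14.2333 [ 0.49349053 -0.09553607  0.06459107] [ 0.02957127 -0.10979911  0.77969836] 0.07457581666629431
```

View pics/s18.png

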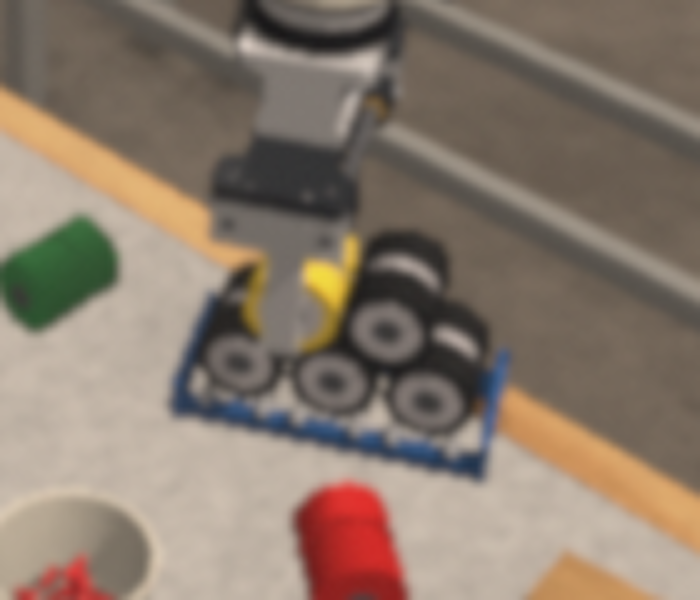

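View pics/w18.png

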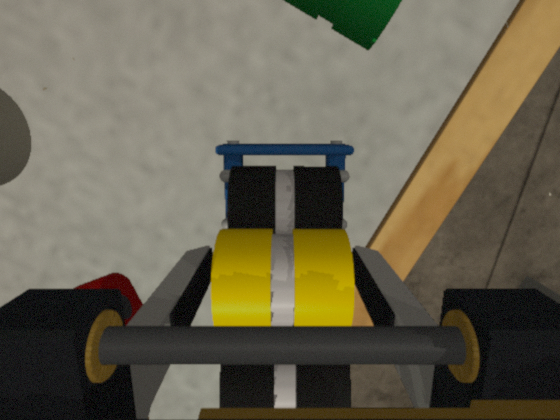

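Yellow is seated. Its bands line up with row_left in front, and the force dropped to zero on release. I'll raise and go for blue, checking the carton's clearance first.

Emit:
send_rows([
  [0.6,-0.01,0,0,0],
  [0.7,-0.035,0,0,0],
  [1,-0.07,0,0,0],
  [1,-0.11,0,0,0],
  [1,-0.14,0,0,0],
])

```text
time: 14.75
tool_pos: [0.494, -0.0957, 0.2088]
ee_rot: [1.111, 1.567, -0.264]
wrist_force: [1.3, -0.5, 0.1]
width: 0.0933
```

```bash
python3 - <<'E'
from h import *
s=dict(np.load("w1.npz"))
print("box",plane(s,443,80,.0),plane(s,475,15,.052))
p,R,o=pose();print(o["time"],p)
sx=np.array([.9768,.2142,0]); c=np.array([.4576,.2305,0])
print(incr(c+sx*.005+[0,0,.14],sx[:2]))
E
```

```text
box [0.62274935 0.34558574 0.        ] [0.61444893 0.39773398 0.052     ]
14.75 [ 0.49400242 -0.09567903  0.20877532]
(array([ 0.0684,  0.0325, -0.3272]), -0.0201)
```

Emit:
send_rows([
  [1,0,0.005,-0.04,-0.005],
  [1,0,0.01,-0.08,-0.01],
  [1,0,0.015,-0.12,-0.015],
  [1,0,0.02,-0.16,-0.02],
  [1,0,0.024,-0.2,-0.02],
])

```text
time: 15.17
tool_pos: [0.478, 0.1069, 0.206]
ee_rot: [1.514, 1.569, 0.158]
wrist_force: [0.7, -0.2, -0.2]
width: 0.094
```

Emit:
send_rows([
  [1,0.01,0.003,-0.04,0],
  [1,0.03,0.006,-0.08,0],
  [1,0.05,0.0085,-0.115,0],
  [1,0.065,0.0085,-0.127,0],
  [1,0.065,0.0085,-0.127,0],
])

```text
time: 15.58
tool_pos: [0.4562, 0.2334, 0.1365]
ee_rot: [-1.588, 1.564, -2.938]
wrist_force: [0.3, -0.7, -0.0]
width: 0.0936
```

Emit:
send_rows([
  [1,0,0,0,0],
  [1,0,0,0,0],
])

```text
time: 15.75
tool_pos: [0.4601, 0.2306, 0.1414]
ee_rot: [1.375, 1.569, 0.019]
wrist_force: [0.7, -0.1, 1.2]
width: 0.0939
```

```bash
python3 - <<'E'
from h import *
p,R,o=pose();print(o["time"],p,R[:,1])
sx=np.array([.9768,.2142,0]); c=np.array([.4576,.2305,0])
print(incr(c+sx*.005+[0,0,.055],sx[:2]))
s=robot.snapshot("wrist");np.savez("w19.npz",**s);im=s["image"]
cv2.imwrite("pics/w19.png",s["image"][:,:,::-1])
E
```

```text
15.75 [0.46014095 0.23057163 0.14135458] [0.97695626 0.21343059 0.00196124]
(array([ 0.0864,  0.0023, -0.0005]), -0.0008)
```

View pics/w19.png

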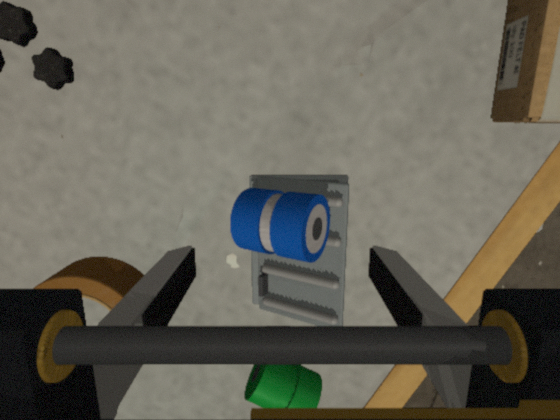

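Emit:
send_rows([
  [1,0.03,0.002,0,0],
  [1,0.055,0.002,0,0],
  [1,0.072,0.002,0,0],
  [1,0.081,0.002,0,0],
  [1,0.085,0.002,0,0],
])

```text
time: 16.22
tool_pos: [0.4617, 0.2301, 0.0561]
ee_rot: [-0.174, 1.57, -1.531]
wrist_force: [-7.5, -4.7, 16.5]
width: 0.0941
```

Emit:
send_rows([
  [1,0,0,0,0],
  [1,-0.0005,0.003,0,0],
  [1,-0.001,0.005,0,0],
  [1,-0.003,0.008,0,0],
  [1,-0.005,0.012,0,0],
])

```text
time: 16.63
tool_pos: [0.4722, 0.2338, 0.06]
ee_rot: [-1.578, 1.568, -2.934]
wrist_force: [-3.2, 0.4, 0.3]
width: 0.0937
```

Emit:
send_rows([
  [1,-0.002,0.003,0,0],
  [1,-0.004,0.006,0,0],
  [1,-0.006,0.009,0,0],
  [1,-0.006,0.01,0,0],
])

```text
time: 16.97
tool_pos: [0.4829, 0.2364, 0.0663]
ee_rot: [-1.799, 1.57, 3.129]
wrist_force: [-4.0, -0.5, 0.3]
width: 0.0942
```

```bash
python3 - <<'E'
from h import *
p,R,o=pose();print(o["time"],p,o["wrist_force"],R[:,1])
sx=np.array([.9768,.2142,0]); c=np.array([.4576,.2305,0]); print("off",(p-c)@sx)
s=robot.snapshot("wrist")
cv2.imwrite("pics/w20.png",s["image"][:,:,::-1])
E
```

```text
16.9667 [0.48287196 0.23643911 0.06631584] [-3.98368192 -0.49999978  0.34845659] [ 9.76811364e-01  2.14101049e-01 -5.47401240e-04]
off 0.02595781290164045
```

View pics/w20.png

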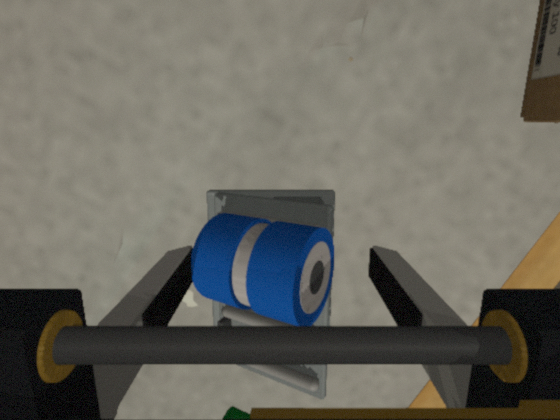

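Emit:
send_rows([
  [1,0.003,0,0,0],
  [1,0.006,0,0,0],
  [0.7,0.009,-0.004,0,0],
  [0.6,0.009,-0.008,0,0],
  [0.4,0.009,-0.008,0,0],
])

```text
time: 17.43
tool_pos: [0.4747, 0.2346, 0.0569]
ee_rot: [1.698, 1.57, 0.343]
wrist_force: [-5.1, -1.1, 1.8]
width: 0.0772
```

Emit:
send_rows([
  [-0.5,0,0,0,0],
  [-1,0,0,0,0],
  [-1,0,0,0,0],
])

```text
time: 17.68
tool_pos: [0.4741, 0.2344, 0.057]
ee_rot: [-1.604, 1.569, -2.959]
wrist_force: [-5.3, -0.9, 3.9]
width: 0.0738
```

```bash
python3 - <<'E'
from h import *
p,R,o=pose();print(o["time"],p,o["wrist_force"],R[:,1])
sx=np.array([.9768,.2142,0]); c=np.array([.4576,.2305,0]); print("off",(p-c)@sx)
s=robot.snapshot("wrist")
cv2.imwrite("pics/w21.png",s["image"][:,:,::-1])
E
```

```text
17.6833 [0.47405653 0.2344458  0.05695247] [-5.33965822 -0.89953067  3.91848688] [ 0.97681217  0.21409004 -0.00185611]
off 0.016919932558916023
```

View pics/w21.png

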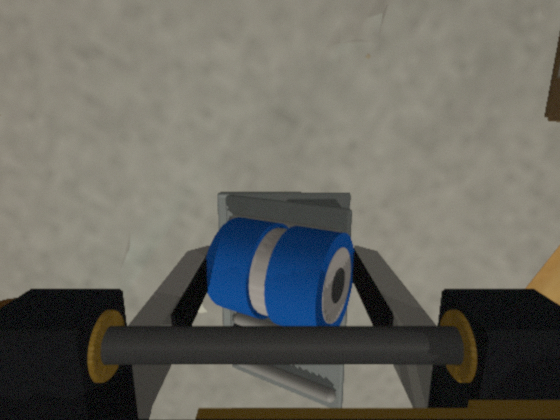

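Blue gripped the same way as yellow (73.8 mm). Lifting and carrying it to the same bare spot.

Emit:
send_rows([
  [-1,-0.005,0,0,0],
  [-1,-0.015,0,0,0],
  [-1,-0.03,0,0,0],
  [-1,-0.05,0,0,0],
  [-1,-0.08,0,0,0],
])

```text
time: 18.15
tool_pos: [0.4743, 0.2341, 0.1359]
ee_rot: [-1.373, 1.568, -2.728]
wrist_force: [-0.1, -0.5, -2.6]
width: 0.0742
```

```bash
python3 - <<'E'
from h import *
p,R,o=pose();print(o["time"],p,o["wrist_force"],R[:,1],o["width"])
print(incr([.345,.21,.14],[.9768,.2142]))
E
```

```text
18.15 [0.47427407 0.23414095 0.13591954] [-0.09971207 -0.49048996 -2.5609109 ] [ 0.97686714  0.21382665 -0.00295816] 0.07421497229303665
(array([-0.0037, -0.1315, -0.0041]), -0.0004)
```

Emit:
send_rows([
  [-1,0,-0.04,0,0],
  [-1,0,-0.08,0,0],
  [-1,0,-0.115,-0.002,0],
  [-1,0.02,-0.13,-0.004,0],
  [-1,0.05,-0.131,-0.004,0],
])

```text
time: 18.57
tool_pos: [0.3473, 0.2118, 0.091]
ee_rot: [1.796, 1.559, 0.442]
wrist_force: [0.8, 1.3, -2.2]
width: 0.0743
```

Emit:
send_rows([
  [-1,0.03,0,0,0],
  [-1,0.045,0,0,0],
  [-1,0.055,0,0,0],
  [-1,0.055,0,0,0],
  [-1,0.055,0,0,0],
])

```text
time: 18.98
tool_pos: [0.347, 0.2108, 0.0328]
ee_rot: [1.746, 1.569, 0.39]
wrist_force: [-0.0, 0.7, -0.2]
width: 0.0741
```

```bash
python3 - <<'E'
from h import *
p,R,o=pose();print(o["time"],p,o["wrist_force"],R[:,1],o["width"])
s=robot.snapshot("wrist")
cv2.imwrite("pics/w22.png",s["image"][:,:,::-1])
E
```

```text
18.9833 [0.34704569 0.21076035 0.03277935] [-0.01964038  0.68477587 -0.17981057] [0.97685864 0.2138792  0.0017008 ] 0.07410475596345359
```

View pics/w22.png

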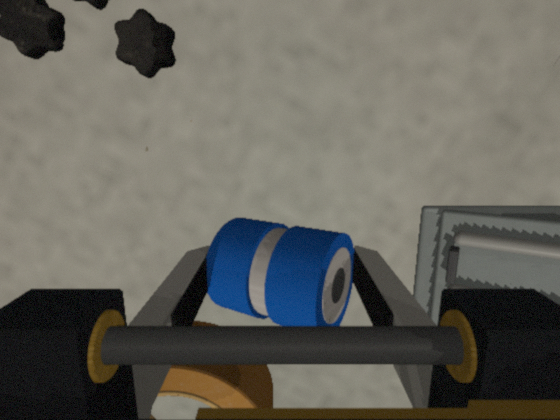

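Emit:
send_rows([
  [-1,0.004,0,0,0],
  [-1,0.008,0,0,0],
  [-1,0.01,0,0,0],
  [-1,0.01,0,0,0],
])

```text
time: 19.37
tool_pos: [0.3477, 0.2113, 0.024]
ee_rot: [1.841, 1.567, 0.485]
wrist_force: [-0.7, 0.3, 4.8]
width: 0.0739
```

Emit:
send_rows([
  [-1,0.002,0,0,0],
  [-1,0.004,0,0,0],
  [-1,0.004,0,0,0],
])

```text
time: 19.62
tool_pos: [0.3485, 0.2119, 0.0225]
ee_rot: [1.907, 1.565, 0.552]
wrist_force: [-4.0, -0.5, 17.5]
width: 0.0738
```

Emit:
send_rows([
  [-1,0.002,0,0,0],
  [-1,0.004,0,0,0],
  [-1,0.004,0,0,0],
])

```text
time: 19.87
tool_pos: [0.3506, 0.2123, 0.0191]
ee_rot: [1.747, 1.56, 0.392]
wrist_force: [-0.8, -0.6, 15.3]
width: 0.0728
```

Emit:
send_rows([
  [-1,0.002,0,0,0],
  [-1,0.004,0,0,0],
  [-1,0.004,0,0,0],
])

```text
time: 20.12
tool_pos: [0.3526, 0.2127, 0.0156]
ee_rot: [1.694, 1.555, 0.339]
wrist_force: [4.5, -0.3, 12.8]
width: 0.0715
```

Emit:
send_rows([
  [-1,0.002,0,0,0],
  [-1,0.004,0,0,0],
  [-1,0.004,0,0,0],
])

```text
time: 20.37
tool_pos: [0.3539, 0.213, 0.0117]
ee_rot: [1.678, 1.552, 0.323]
wrist_force: [5.2, 0.5, 11.2]
width: 0.0697
```

Emit:
send_rows([
  [-1,0.002,0,0,0],
  [-1,0.004,0,0,0],
  [-1,0.004,0,0,0],
])

```text
time: 20.62
tool_pos: [0.3509, 0.2121, 0.0057]
ee_rot: [1.707, 1.559, 0.352]
wrist_force: [2.0, 0.3, 8.2]
width: 0.0668
```

Emit:
send_rows([
  [-1,0.002,0,0,0],
  [-1,0.003,0,0,0],
  [-1,0.003,0,0,0],
])

```text
time: 20.87
tool_pos: [0.3479, 0.2112, 0.0003]
ee_rot: [1.768, 1.566, 0.413]
wrist_force: [2.3, 0.4, 6.8]
width: 0.0633
```

Nearly level (63.3 mm). I'll open a touch so it lies flat, then raise.

Emit:
send_rows([
  [0.5,-0.001,0,0,0],
  [0.55,-0.003,0,0,0],
  [0.55,-0.006,0,0,0],
  [0.55,-0.007,0,0,0],
])

```text
time: 21.2
tool_pos: [0.3455, 0.2102, 0.0057]
ee_rot: [-1.465, 1.569, -2.82]
wrist_force: [0.0, 0.0, -0.3]
width: 0.0729
```

```bash
python3 - <<'E'
from h import *
s=robot.snapshot("wrist");im=s["image"]
p,R,o=pose();print(o["time"],p,o["wrist_force"],R[:,1],o["width"])
m=blob(im,"blue"); r=[np.where(m[180:320,c])[0].min()+180 for c in (245,260,330,345)]; print(r)
print(roller_z(np.mean(r),s=s))
cv2.imwrite("pics/w23.png",s["image"][:,:,::-1])
E
```

```text
21.25 [0.34574638 0.21037502 0.00594975] [ 0.80264142 -0.21164129 -0.38243067] [ 9.76817641e-01  2.14072213e-01 -6.19878686e-04] 0.07282282090685796
[np.int64(227), np.int64(227), np.int64(229), np.int64(229)]
[np.float64(0.0008760057530871751), np.float64(-0.051153979304650266)]
```

View pics/w23.png

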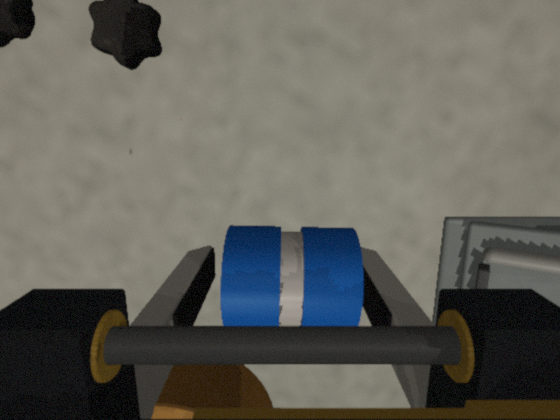

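Blue lies level and centred (0.9 mm). Closing on its ends and lifting.

Emit:
send_rows([
  [0,0,0,0.0005,0],
  [-1,0,0,0.0005,0],
  [-1,0,0,0.0005,0],
  [-1,0,0,0.0005,0],
])

```text
time: 21.58
tool_pos: [0.3463, 0.21, 0.0059]
ee_rot: [1.889, 1.571, 0.533]
wrist_force: [0.7, 1.0, -1.1]
width: 0.06
```

Emit:
send_rows([
  [-1,-0.01,0,0,0],
  [-1,-0.04,0,0,0],
  [-1,-0.08,0,0,0],
  [-1,-0.12,0,0,0],
  [-1,-0.16,0,0,0],
])

```text
time: 22.0
tool_pos: [0.3451, 0.2095, 0.1675]
ee_rot: [-1.438, 1.569, -2.793]
wrist_force: [1.1, 0.6, -2.0]
width: 0.06
```

Emit:
send_rows([
  [-1,-0.04,0,0,0],
  [-1,-0.08,0,0,0],
  [-1,-0.09,0,0.01,0],
  [-1,-0.09,0,0.04,0],
  [-1,-0.09,0,0.08,0],
])

```text
time: 22.42
tool_pos: [0.3631, 0.1321, 0.2566]
ee_rot: [2.064, 1.569, 0.714]
wrist_force: [1.0, -0.9, -2.6]
width: 0.0599
```

```bash
python3 - <<'E'
from h import *
p,R,o=pose();print(o["time"],p,o["wrist_force"],R[:,1],o["width"])
print(incr([.47,-.195,.26],RX[:2]))
E
```

```text
22.4167 [0.36311522 0.13211205 0.25663395] [ 0.95117206 -0.91426803 -2.62623161] [0.97570357 0.21909041 0.00138778] 0.059880912728997746
(array([-0.0036,  0.0326,  0.3426]), 0.0245)
```

Emit:
send_rows([
  [-1,0,0.003,0.04,0.005],
  [-1,0,0.007,0.08,0.01],
  [-1,0,0.012,0.12,0.015],
  [-1,0,0.016,0.16,0.02],
  [-1,0,0.02,0.2,0.024],
])

```text
time: 22.83
tool_pos: [0.4248, -0.0615, 0.2548]
ee_rot: [-2.068, 1.569, 2.836]
wrist_force: [1.0, 1.0, -2.5]
width: 0.0601
```

Emit:
send_rows([
  [-1,-0.003,0.004,0.04,0],
  [-1,-0.003,0.008,0.08,0],
  [-1,-0.003,0.01,0.12,0],
  [-1,-0.003,0.01,0.145,0],
  [-1,-0.003,0.01,0.145,0],
])

```text
time: 23.25
tool_pos: [0.4622, -0.2045, 0.2561]
ee_rot: [-1.795, 1.566, 3.103]
wrist_force: [-1.3, 1.1, -1.7]
width: 0.0599
```

Emit:
send_rows([
  [-1,0,0,0,0],
  [-1,0,0,0,0],
])

```text
time: 23.42
tool_pos: [0.4623, -0.1992, 0.2579]
ee_rot: [-2.506, 1.568, 2.398]
wrist_force: [0.6, -0.4, -2.8]
width: 0.0593
```

```bash
python3 - <<'E'
from h import *
s=robot.snapshot("wrist");im=s["image"]
p,R,o=pose();print(o["time"],p,o["wrist_force"],R[:,1],o["width"])
m=blob(im,"blue"); r=[np.where(m[210:320,c])[0].min()+210 for c in (235,250,320,335)]; print(r)
print(roller_z(np.mean(r),h=p[2]+.0191,s=s))
v=cv2.resize(im[0:240,230:430,::-1],None,fx=2.5,fy=2.5)
def dot(P,col):
    q=proj(s,P); cv2.circle(v,(int((q[0]-230)*2.5),int(q[1]*2.5)),2,col,-1)
for Y,Z in((52,42),(-52,42),(-26,85),(26,85)):
    for X in(-30,0,30): dot(W(X,Y,Z+25),(0,255,0))
for X in(-42,42):
    for Y in(-88,88): dot(W(X,Y,30),(0,0,255))
cv2.imwrite("pics/w24.png",v)
g=W(0,0,128)-[0,0,.0191]; print(g,incr(g+[0,0,.06],RX[:2]))
E
```

```text
23.4667 [ 0.46251897 -0.19873572  0.2584134 ] [ 0.08739029  0.53374312 -1.56530261] [ 9.81521992e-01  1.91347232e-01 -9.02914058e-04] 0.05996721532000325
[np.int64(228), np.int64(228), np.int64(228), np.int64(229)]
[np.float64(0.0013050120685955402), np.float64(-0.05072244943685325)]
[ 0.4982 -0.1216  0.1089] (array([ 0.0896,  0.0499, -0.0688]), -0.0038)
```

View pics/w24.png

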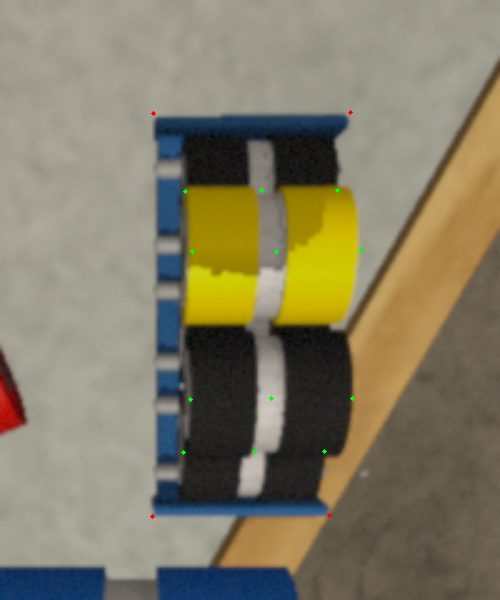

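The rack is intact: yellow at crop (270,255) and second_right at (270,395) sit side by side with ends and grooves in line. Now blue goes to the apex.

Emit:
send_rows([
  [-1,0,0.02,-0.03,-0.004],
  [-1,0.01,0.035,-0.055,-0.004],
  [-1,0.03,0.047,-0.068,-0.004],
  [-1,0.06,0.0495,-0.0695,-0.004],
  [-1,0.085,0.0495,-0.0695,-0.004],
])

```text
time: 23.88
tool_pos: [0.4988, -0.119, 0.1734]
ee_rot: [1.429, 1.569, 0.059]
wrist_force: [0.1, -0.6, -3.3]
width: 0.0599
```

Emit:
send_rows([
  [-1,0.005,0,0,0],
  [-1,0.01,0,0,0],
  [-1,0.01,0,0,0],
])

```text
time: 24.13
tool_pos: [0.4982, -0.1214, 0.1642]
ee_rot: [2.921, 1.571, 1.547]
wrist_force: [-1.2, -0.3, -1.5]
width: 0.06
```

```bash
python3 - <<'E'
from h import *
p,R,o=pose();print(o["time"],p,o["wrist_force"],R[:,1])
print(incr(W(-.5,1,128)-[0,0,.0191],RX[:2]))
s=robot.snapshot("wrist")
cv2.imwrite("pics/w25.png",s["image"][:,:,::-1])
s=robot.snapshot("scene")
cv2.imwrite("pics/s25.png",cv2.resize(s["image"][190:310,260:400,::-1],None,fx=5,fy=5,interpolation=cv2.INTER_CUBIC))
E
```

```text
24.1333 [ 0.49823131 -0.12137972  0.16415698] [-1.21435843 -0.34179361 -1.52722138] [9.80714641e-01 1.95445111e-01 3.90426979e-05]
(array([ 0.0553, -0.0006, -0.0008]), 0.0004)
```

View pics/w25.png

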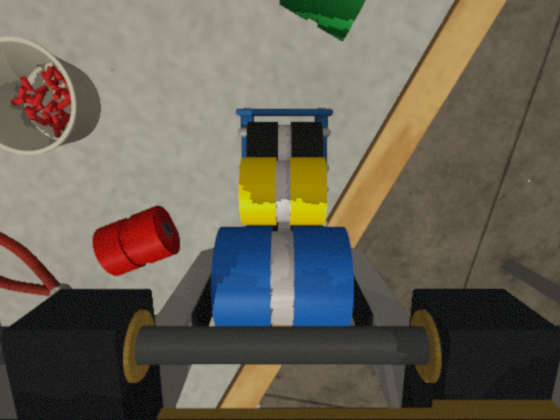

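View pics/s25.png

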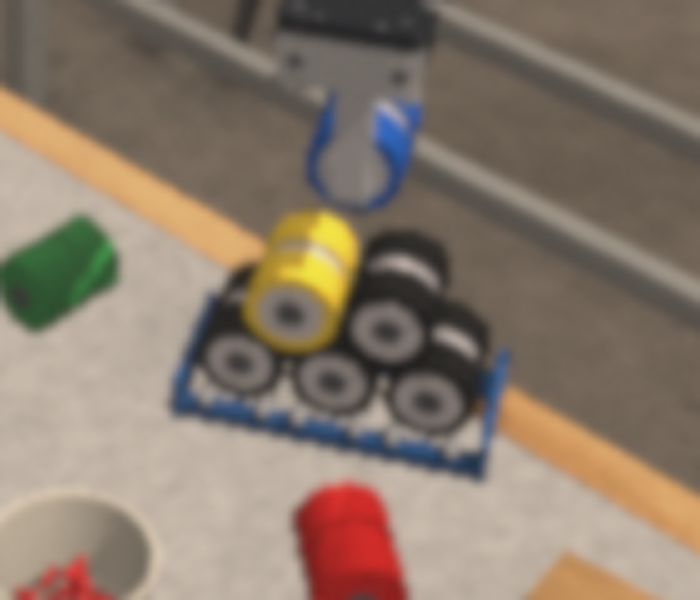

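Blue hangs squarely above the saddle between yellow and second_right. Lowering.

Emit:
send_rows([
  [-1,0.015,-0.0005,-0.0008,0],
  [-1,0.03,-0.0005,-0.0008,0],
  [-1,0.04,-0.0005,-0.0008,0],
  [-1,0.045,-0.0005,-0.0008,0],
  [-1,0.045,-0.0005,-0.0008,0],
])

```text
time: 24.65
tool_pos: [0.4975, -0.1214, 0.1185]
ee_rot: [-2.227, 1.57, 2.681]
wrist_force: [-1.1, -0.7, -2.3]
width: 0.0599
```

Emit:
send_rows([
  [-1,0.002,0,0,0],
  [-1,0.004,0,0,0],
  [-1,0.006,0,0,0],
  [-1,0.006,0,0,0],
])

```text
time: 24.98
tool_pos: [0.4979, -0.1214, 0.113]
ee_rot: [1.5, 1.571, 0.125]
wrist_force: [0.5, -0.6, -2.1]
width: 0.0595
```

```bash
python3 - <<'E'
from h import *
p,R,o=pose();print(o["time"],p,o["wrist_force"],R[:,1])
print(incr(W(-.5,1,128)-[0,0,.0191],RX[:2]))
E
```

```text
24.9833 [ 0.49791035 -0.12138345  0.11300544] [ 0.46135729 -0.59519137 -2.08938903] [9.80911046e-01 1.94456829e-01 2.48435243e-04]
(array([ 0.0041, -0.0003, -0.0007]), -0.0006)
```

Emit:
send_rows([
  [-1,0.001,0,-0.0005,0],
  [-1,0.002,0,-0.0005,0],
  [-1,0.003,0,-0.0005,0],
  [-1,0.003,0,-0.0005,0],
])

```text
time: 25.32
tool_pos: [0.4976, -0.1208, 0.1098]
ee_rot: [-2.416, 1.571, 2.492]
wrist_force: [-0.3, 0.4, -2.5]
width: 0.0599
```

Emit:
send_rows([
  [-1,0.0005,0,0,0],
  [-1,0.001,0,0,0],
  [-1,0.001,0,0,0],
])

```text
time: 25.57
tool_pos: [0.4978, -0.121, 0.1092]
ee_rot: [0.779, 1.57, -0.596]
wrist_force: [-0.1, -0.2, -1.3]
width: 0.0597
```

Emit:
send_rows([
  [-1,0.001,0,0,0],
  [-1,0.001,0,0,0],
  [-1,0.001,0,0,0],
])

```text
time: 25.82
tool_pos: [0.4981, -0.1214, 0.1089]
ee_rot: [0.681, 1.569, -0.694]
wrist_force: [-1.3, -1.4, 3.4]
width: 0.0597
```

Emit:
send_rows([
  [-1,0.0006,0,0.0003,0],
  [-1,0.0006,0,0.0003,0],
])

```text
time: 25.98
tool_pos: [0.4984, -0.1218, 0.1086]
ee_rot: [0.755, 1.568, -0.62]
wrist_force: [-1.3, -1.2, 4.8]
width: 0.0598
```

Emit:
send_rows([
  [0.4,0,0,0,0],
  [0.5,0,0,0,0],
  [0.6,0,0,0,0],
  [0.6,0,0,0,0],
])

```text
time: 26.32
tool_pos: [0.4976, -0.1208, 0.1067]
ee_rot: [-2.579, 1.57, 2.329]
wrist_force: [0.2, 0.2, -0.5]
width: 0.0752
```

```bash
python3 - <<'E'
from h import *
p,R,o=pose();print(o["time"],p,o["wrist_force"],o["width"])
s=robot.snapshot("wrist")
cv2.imwrite("pics/w26.png",s["image"][:,:,::-1])
s=robot.snapshot("scene")
cv2.imwrite("pics/s26.png",cv2.resize(s["image"][190:310,260:400,::-1],None,fx=5,fy=5,interpolation=cv2.INTER_CUBIC))
E
```

```text
26.3167 [ 0.49757461 -0.12084365  0.10674715] [ 0.18978123  0.23834894 -0.53803463] 0.07517737576237386
```

View pics/s26.png

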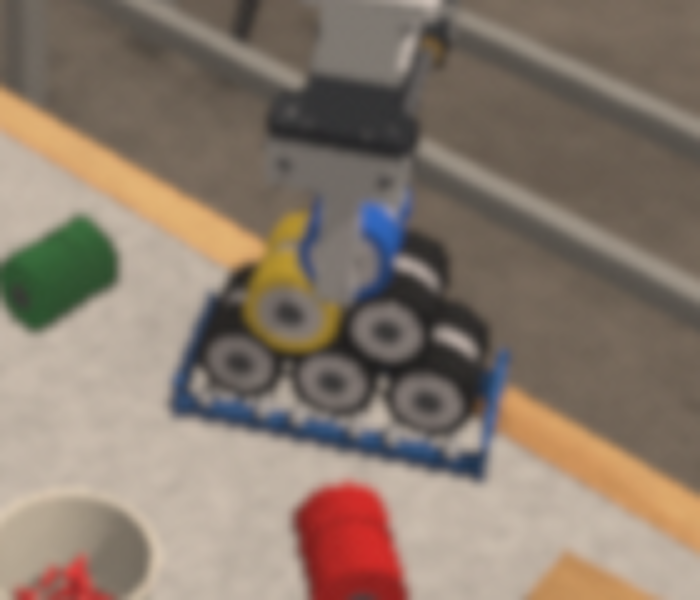

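View pics/w26.png

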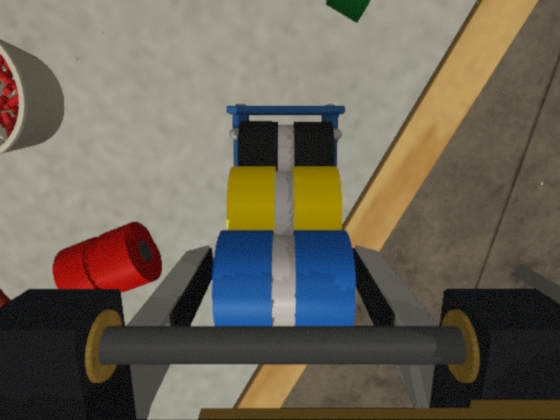

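Blue is seated and released. Rising straight up, then viewing from the side.

Emit:
send_rows([
  [0.6,-0.008,0,0,0],
  [0.7,-0.03,0,0,0],
  [1,-0.06,0,0,0],
  [1,-0.1,0,0,0],
  [1,-0.14,0,0,0],
])

```text
time: 26.83
tool_pos: [0.497, -0.1208, 0.2485]
ee_rot: [-2.195, 1.569, 2.714]
wrist_force: [0.6, -0.7, -1.0]
width: 0.0934
```

Emit:
send_rows([
  [1,0,-0.02,0.035,0],
  [1,0,-0.03,0.07,0],
  [1,0,-0.03,0.08,0],
  [1,0,-0.03,0.08,0],
  [1,0,-0.03,0.08,0],
])

```text
time: 27.25
tool_pos: [0.4838, -0.2053, 0.247]
ee_rot: [-2.987, 1.569, 1.92]
wrist_force: [0.6, 0.5, -0.5]
width: 0.0939
```

```bash
python3 - <<'E'
from h import *
p,R,o=pose();print(o["time"],p,o["wrist_force"],o["width"])
s=robot.snapshot("wrist");im=s["image"]
v=im[:,:,::-1].copy()
for Y,Z in((52,42),(-52,42),(-26,85),(26,85),(0,128)):
    for X in(-30,0,30): q=proj(s,W(X,Y,Z+25)); cv2.circle(v,(int(q[0]),int(q[1])),1,(0,0,255),-1)
cv2.imwrite("pics/w27.png",cv2.resize(v[0:300,180:480],None,fx=2,fy=2))
s=robot.snapshot("scene")
cv2.imwrite("pics/s27.png",cv2.resize(s["image"][190:340,240:430,::-1],None,fx=4,fy=4,interpolation=cv2.INTER_CUBIC))
E
```

```text
27.25 [ 0.48382275 -0.20527401  0.2470461 ] [ 0.55102574  0.48117212 -0.45531401] 0.09393058735807581
```

View pics/w27.png

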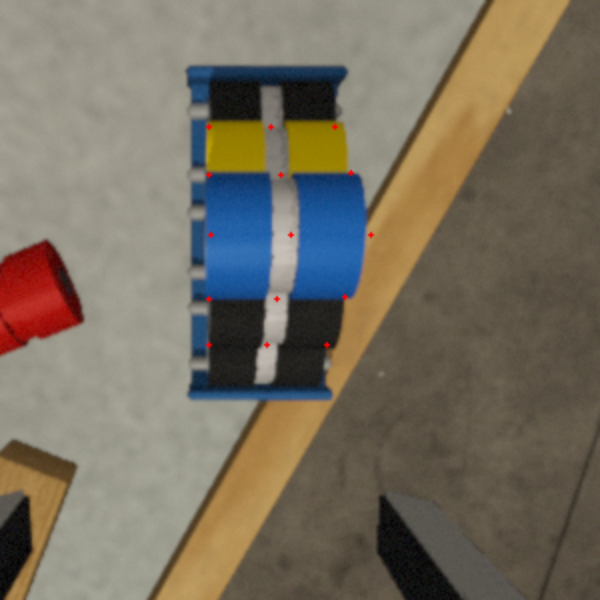

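View pics/s27.png

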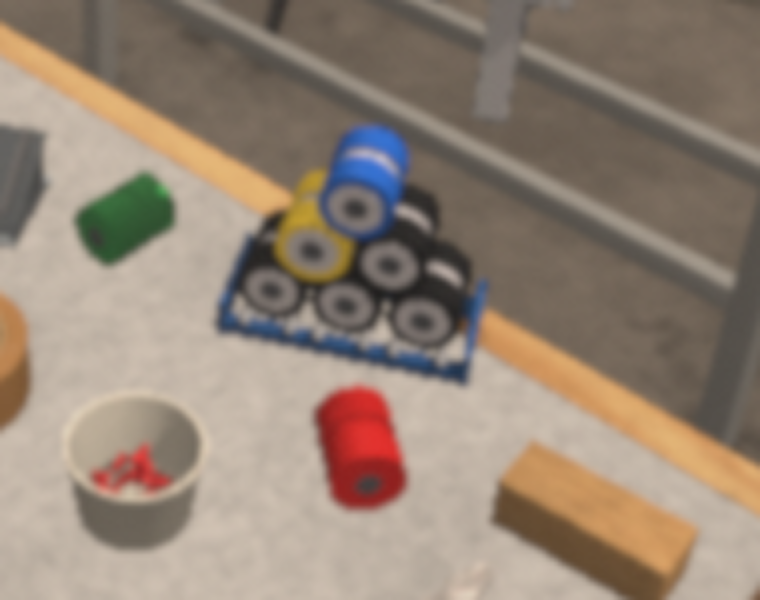

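The pyramid is complete. Blue at (290,235) in the wrist crop lies parallel on top, with ends in line to about 2 mm. The block is untouched and the arm is clear. Handing in.

```bash
python3 - <<'E'
from bench import robot
print(robot.close_job())
E
```

```text
the job is handed in; nothing more can be done
None
```

The pyramid is finished: the yellow roller sits in the second-row gap and the blue one on top, placed in that order. I handed the job in at about 27 s of the 56 s allowed, and no verdict was reported.

- **Grasping:** the moves don't allow the 30-degree tilt, so I worked with a vertical tool. I slid each roller up its lane, gripped its end edges and carried it to bare table. There I pressed it level (wrist force about 22 N at most), then regripped it flat on its ends at 60 mm.
- **Placing:** I lowered each roller in small steps until the wrist force showed light contact, roughly 7 to 10 N, before letting go.
- **Last checks:** the final pictures show both rollers parallel to the others, with ends in line to about 2 mm. The black rollers are in their places, and the block and the red and green look-alikes look undisturbed. The arm was clear, with wrist force near zero.
- **Not checked or not clean:**
  - The carton was not in the last pictures, though nothing came near it.
  - The fingers touched the stand lightly at about 5 N while going for yellow.
  - There was a brief 16.5 N touch, against the stand or the roller, when going down for blue.

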